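# Load and close the shuttle kiln

### The arm

A 6-joint arm with a two-finger parallel gripper is mounted at the origin on the work surface. World frame = base frame: x ahead of the robot, y to its left, z up, the work surface at z = 0. Lengths are in mm, angles in degrees, forces in N, time in s.
With the tool pointing down it reaches from about 275 to 975 mm from the base axis. Payload 8.4 kg.
Tool frame: the origin (TCP) lies between the finger pads; the fingertips stand 19 mm ahead of it and the grasp point (between the pads) is the TCP; z points along the fingers, y is the line along which they close (so a half turn about z gives the same grasp; the last joint's range is limited). The gripper opens to 92 mm and grips with 3 to 60 N. Pads are 20 mm wide; open, the fingers measure 128 mm over their backs; the gripper's body (75 mm by 189 mm) begins 69 mm behind the grasp point.
Start: joints at [69.591, 20.225, 93.587, -0, 66.188, -0.138], TCP at [216.539, 586.292, 233.583] pointing down, gripper open.
Joint ranges: [-150.9, 150.9], [-52.94, 120.26], [3.33, 152.33], [-74.26, 254.26], [0, 154.13], [-172.89, 172.89]. Speed limits (degrees/s): [127.2, 127.2, 159.86, 180, 180, 180].

### API

Orientations are given as a 3x3 rotation matrix whose columns are the frame's x, y, z axes.
In Python, from station import robot, get_image, regions_of gives the robot as it stands. The module is installed in compiled form; this text tells all that it offers.
- The arm moves only by the shell command python3 -m inch 'ROWS' [FORCE]. ROWS is JSON, a list that holds one entry, the list of rows, each a list of 5 numbers: the shift along the tool's x, y, z in cm, then the turn about the tool's z in rad, then the finger opening in cm, from 0 to 9.19. A call has 1 to 5 rows; each row is the pose to reach, as a shift and turn from the pose commanded when the call began, along the tool's axes at that moment; what a row does not reach only later rows make up. A row lasts 1/8 s, in which the tool goes at most 62.5 mm and 10.7 degrees, less where a joint would pass 70% of its speed; a pose out of reach is approached as far as the arm can. A call with a gripper value outside its range is refused whole. The fingers move at their own pace and stop on an object; FORCE is the grip in N (left out, the last holds). Time passes only in rows, so rows that repeat a pose let the fingers close. It gives the time, the measured TCP pose, the force, the opening and the grip force at its end, in the units of the state.
- robot.read_state(): the state, without advancing time (a new reading comes with each control period).
- get_image(name): name is "side" or "top" or "wrist"; returns a dict with "img" (400x640x3 uint8, red, green, blue), "z_map" (400x640 float32, mm along the optical axis (not along the pixel's ray), 0 where there is no reading), "fx", "fy", "cx", "cy" (pixels), "R" (3x3) and "t" (3): a world point X has camera coordinates R X + t. Camera axes: x right, y down, z forward; pixel columns grow to the right and rows downward; lengths in mm; the calibration is good to about 2 mm. The wrist camera is an equidistant fisheye: a pixel r from the principal point sees the ray r / f radians off the axis. A picture is of the moment at which its call begins.
- robot.finish_job(): hands the job in; it is judged then, once.
Trained networks look in a picture, given as the dict that the camera call returned (one of the last four; its "shot" number tells which), for a name from the list of things; names that differ only in an ending like _2 or _b are one class to them, and where a whole thing is asked for, a point or a joint stands for the part that bears it (a point fixed in the world has none). Each returns a list of dicts, best first, with "score" (0 to 1); they miss things now and then, are a little off and sometimes report something else, mostly with a low value. They report only what shows in the picture. A call takes as long as a camera call. They do not tell look-alikes from the thing itself.
- regions_of(thing, picture): "mask" (400x640 bool, what is visible of it) and "box" ([left, top, width, height] in pixels, round what is visible of it).
The state is a dict: "clock": time; "joint_pos": joint angles; "dq": joint speeds; "effort": joint torques, N m; "eef_pos": TCP position; "tool_rot": TCP orientation; "wrist_force": force on the tool from outside, world axes, zero at the start; "wrist_torque": the same for the moment, N m; "width": opening from 0.0 (shut) to 1.0 (fully open); "gripper_force": force on a finger pad.
Only numpy, scipy, OpenCV 4.12 (cv2) and the standard library are available. Lean on these libraries where they do the work, as an engineer would, in place of code of your own. Each camera call takes 0.05 s, during which the arm holds its last target. There are 200 camera calls.

### The job

Open the small shuttle kiln: swing its door clamp lever all the way open, then crank the car all the way out. Lay every glass blank lying on the bench flat and balanced, centred on the crown of a clay mould of its own, then crank the loaded car fully home with the glass still in place and swing the clamp lever right across the door to its stop. Never swing the clamp across while the car is out, keep the moulds standing on the hearth, and leave the other things on the bench where they are.

Things in the scene. Friction and masses are not known exactly. Their poses are not given: they have to be found in the camera images.
- kiln: Fixed bench-top shuttle kiln, a metal box 390 mm wide (x), 320 deep, 225 high. Origin: on the bench under the middle of its mouth; y points straight out of the mouth along the track, x away from the robot, z up. Walls and roof lie at y < 0; the chamber is 250 wide, its ceiling 147 above the bench. The track bed, 190 wide and 30 high, reaches y = 350 mm.
- car (a joint): How far the car has rolled out along the kiln's y (m): 0 = home, door shut; 0.30 = all the way out. Only the crank moves it, 0.15 m a turn. It carries the hearth and, on its outer end, the door: a steel plate 270 mm wide, 35 to 158 mm above the bench, its outer face 148 mm beyond the hearth's middle in y (y = 20 mm when home, 320 mm when out).
- hearth_top (a point): Middle of the hearth's upper surface, 80 mm above the bench; moves with the car, axes as the kiln's. The hearth is a pale brick slab 230 mm (x) by 230 mm (y).
- clamp (a joint): Angle of the door clamp lever about its upright pivot (rad): 0 = clamped, lever along the kiln's +x across the door; it opens counterclockwise seen from above to 1.571, lever along the kiln's +y, out of the door's path. Hard stops at both ends, stays where left, about 2 N at the grip moves it. Nothing but care keeps lever and a rolled-out car apart.
- clamp_pivot (a point): Pivot of the clamp lever, at the lever's mid height, 125 mm above the bench (kiln's x -155 mm, y 82 mm).
- clamp_grip (a point): Middle of the lever's level round black grip, 19 mm thick, 140 mm from the pivot; x points from the pivot along the lever. The grip runs from 100 to 180 mm from the pivot; nearer in, the lever is a flat bar 16 mm wide with a pressure pad at 77 mm towards the door's 18 mm high strike block. When clamped, 50 mm between grip and door plate leave room for fingertips.
- crank (a joint): Angle of the hand crank about its upright shaft (rad): 0 when the car is home, knob then on the kiln's +y side of the shaft; counterclockwise seen from above rolls the car out, 12.566 (two full turns) = all the way out. Hard stops at both ends; stays where left. 2 to 4 N at the knob turns it.
- crank_axis (a point): A point on the crank shaft's axis, 146 mm above the bench (kiln's x -30 mm, y 405 mm). The gearbox below it is 100 mm square and 85 mm high.
- knob_mid (a point): Middle of the crank's upright wooden knob, 22 mm thick and 54 mm tall (its top 173 mm above the bench), 55 mm from the crank's axis. It spins freely on its own pin, so it can be held and led round the circle without turning the hand. The crank's arm lies below it, 108 to 117 mm above the bench.
- mould1_crown (a point): Top of a loose drape mould of rough clay, a low dome 90 mm across, 350 g; this point is the middle of its crown, 35.8 mm above its underside, z along its axis. The crown is a sphere of 100 mm radius with a flat 14 mm across on top. Four stand on the hearth, 98 mm apart in the kiln's x and 96 mm in y, the rows 66 mm inward and 30 mm outward of the hearth's middle.
- mould2_crown (a point): Top of a loose drape mould of rough clay, a low dome 90 mm across, 350 g; this point is the middle of its crown, 35.8 mm above its underside, z along its axis. The crown is a sphere of 100 mm radius with a flat 14 mm across on top. Four stand on the hearth, 98 mm apart in the kiln's x and 96 mm in y, the rows 66 mm inward and 30 mm outward of the hearth's middle.
- mould3_crown (a point): Top of a loose drape mould of rough clay, a low dome 90 mm across, 350 g; this point is the middle of its crown, 35.8 mm above its underside, z along its axis. The crown is a sphere of 100 mm radius with a flat 14 mm across on top. Four stand on the hearth, 98 mm apart in the kiln's x and 96 mm in y, the rows 66 mm inward and 30 mm outward of the hearth's middle.
- mould4_crown (a point): Top of a loose drape mould of rough clay, a low dome 90 mm across, 350 g; this point is the middle of its crown, 35.8 mm above its underside, z along its axis. The crown is a sphere of 100 mm radius with a flat 14 mm across on top. Four stand on the hearth, 98 mm apart in the kiln's x and 96 mm in y, the rows 66 mm inward and 30 mm outward of the hearth's middle.
- blank1: Loose round blank of greenish glass, 62 mm across and 8 mm thick, about 60 g, lying flat on the bench to the robot's left at the start; origin: its very centre, 4 mm above its underside; z is its axis (either way up will do). Two to four of the four are present; absent ones read None.
- blank2: Loose round blank of greenish glass, 62 mm across and 8 mm thick, about 60 g, lying flat on the bench to the robot's left at the start; origin: its very centre, 4 mm above its underside; z is its axis (either way up will do). Two to four of the four are present; absent ones read None.
- blank3: Loose round blank of greenish glass, 62 mm across and 8 mm thick, about 60 g, lying flat on the bench to the robot's left at the start; origin: its very centre, 4 mm above its underside; z is its axis (either way up will do). Two to four of the four are present; absent ones read None.
- blank4: Loose round blank of greenish glass, 62 mm across and 8 mm thick, about 60 g, lying flat on the bench to the robot's left at the start; origin: its very centre, 4 mm above its underside; z is its axis (either way up will do). Two to four of the four are present; absent ones read None.
- post1: Bystander: pale kiln post (cylinder) 32 mm across, 60 mm high; origin centre of its underside.
- post2: Bystander: pale kiln post 32 mm across, 40 mm high.
- post3: Bystander: pale kiln post 26 mm across, 25 mm high, among the blanks.
- glue: Bystander: white glue bottle 54 mm across, 150 mm high.
- spatula: Bystander: spatula 200 mm long lying on the bench in front of the kiln.
- nippers: Bystander: tile nippers 130 mm long, 14 mm high, lying on the bench near the robot.
There are look-alikes about, which are no part of the job. What is shaped like the blank4 but pink is not meant. What is shaped like the blank3 but red is not meant.

How it is judged:
By the outcome, as a careful person would: the job done as asked, in the order asked, and still so for the second after the job is handed in, with the robot touching nothing.
Of blank1, blank2, blank3, blank4 only 2 to 4 are there at a start; the rules pass over those that are not, and their reading is None.
At some moment in a run one of mould1, mould2, mould3, mould4 may be knocked a few centimetres aside while the robot is not near it.
Once in a run the grip may slacken for a moment while it holds something.
It also fails if it takes over 210 s, if anything falls off the work surface, if the arm or the gripper's body presses on something with over 40 N, if the wrist force passes 120 N, or if a joint passes its speed limit or range.

## Working session

There is one attempt and no reset: what is moved stays moved. The work goes in short steps, Python scripts to look and compute and a shell command to move; the robot and the scene stay as the last step left them, time stands still between calls to the robot, and variables do not carry over. Pictures are saved under pics/ and viewed, at most 14 in all, crops included, and the job is handed in when it is done.

```bash
mkdir -p pics; ls
cat > h.py <<'E'
import numpy as np, cv2
from station import robot, get_image, regions_of
def save(p,n,crop=None,s=1):
    im=p["img"][:,:,::-1]
    if crop: x,y,w,h=crop; im=im[y:y+h,x:x+w]
    cv2.imwrite(f"pics/{n}.png",cv2.resize(im,None,fx=s,fy=s))
def world(p,u,v,z=None):
    if z is None: z=p["z_map"][np.round(v).astype(int),np.round(u).astype(int)]
    c=np.stack([(u-p["cx"])/p["fx"]*z,(v-p["cy"])/p["fy"]*z,z+0*u],-1)
    return (c-p["t"])@p["R"]
def atz(p,u,v,Z):  # intersect pixel ray with plane z=Z
    o=-p["R"].T@p["t"]; d=np.array([(u-p["cx"])/p["fx"],(v-p["cy"])/p["fy"],1])@p["R"]
    return o+d*(Z-o[2])/d[2]
E
python3 - <<'E'
from h import *
for n in ["top","side"]:
    p=get_image(n); save(p,n+"0",s=1.25)
    print(n,p["R"].round(3).tolist(),p["t"],p["fx"],p["cx"],p["cy"])
    for t in ["blank1","mould1_crown","clamp","crank","knob_mid","clamp_grip","kiln","car","post1","post3","glue","spatula","nippers"]:
        for r in regions_of(t,p):
            if r["score"]<.3: continue
            v,u=np.nonzero(r["mask"]); w=world(p,u.astype(float),v.astype(float))
            zz=p["z_map"][v,u]>0; w=w[zz]
            print(t,round(r["score"],2),r["box"],"med",np.median(w,0).round(0) if len(w) else None,"zmax",np.percentile(w[:,2],95).round() if len(w) else None, p["img"][v,u].mean(0).round())
print(robot.read_state())
E
```

```text
pics
top [[0.044, -0.999, -0.006], [-0.973, -0.042, -0.225], [0.225, 0.016, -0.974]] [ -21.35302219  490.74893363 1153.88186075] 424.2231125795188 325.3999569392033 198.76281950033322
blank1 0.6 [213.4, 178.1, 19.0, 21.2] med [518. 307.   8.] zmax 12.0 [65. 92. 50.]
blank1 0.6 [207.7, 219.2, 26.5, 22.2] med [392. 301.   8.] zmax 12.0 [126.  52.  35.]
blank1 0.56 [182.6, 168.6, 19.1, 16.2] med [555. 409.   8.] zmax 12.0 [60. 89. 48.]
blank1 0.56 [180.4, 134.5, 17.2, 20.7] med [661. 428.   8.] zmax 13.0 [126.  91.  95.]
mould1_crown 0.66 [193.6, 253.8, 41.8, 35.5] med [289. 313.  12.] zmax 16.0 [74. 71. 54.]
clamp 0.65 [382.8, 150.0, 19.9, 70.2] med [ 518. -166.  132.] zmax 137.0 [56. 53. 46.]
crank 0.82 [247.1, 150.6, 33.1, 16.4] med [578. 176. 119.] zmax 174.0 [57. 52. 39.]
crank 0.63 [194.3, 253.7, 40.6, 36.9] med [286. 310.  12.] zmax 16.0 [73. 70. 53.]
clamp_grip 0.88 [381.4, 147.1, 23.3, 72.5] med [ 518. -167.  132.] zmax 137.0 [56. 53. 46.]
kiln 0.78 [247.2, 77.7, 318.0, 174.3] med [ 570. -334.  223.] zmax 228.0 [103. 104.  95.]
kiln 0.39 [405.5, 110.4, 20.0, 102.0] med [ 581. -
[... 3252 characters left out ...]
    6.61888133e+01, -1.37772655e-01]), 'dq': array([-0.10755053,  0.03883978,  0.08706173, -0.02530841, -0.12638713,
       -0.00234641]), 'effort': array([ 3.38079066e-03, -5.93769228e+01, -3.34575820e+01,  7.01153674e-02,
        1.55351573e-02, -6.48232435e-05]), 'eef_pos': array([216.52543908, 586.29639489, 233.56874176]), 'tool_rot': array([[-9.38068886e-01,  3.46448790e-01, -2.73243422e-05],
       [ 3.46448790e-01,  9.38068886e-01, -3.26395031e-05],
       [ 1.43241989e-05, -4.00845877e-05, -9.99999999e-01]]), 'wrist_force': array([ 0.88157923,  0.95259859, -0.79630913]), 'wrist_torque': array([-0.01449017,  0.0424266 ,  0.00515694]), 'gripper_force': 0.0, 'width': 0.9966962031851341}
```

View pics/top0.png

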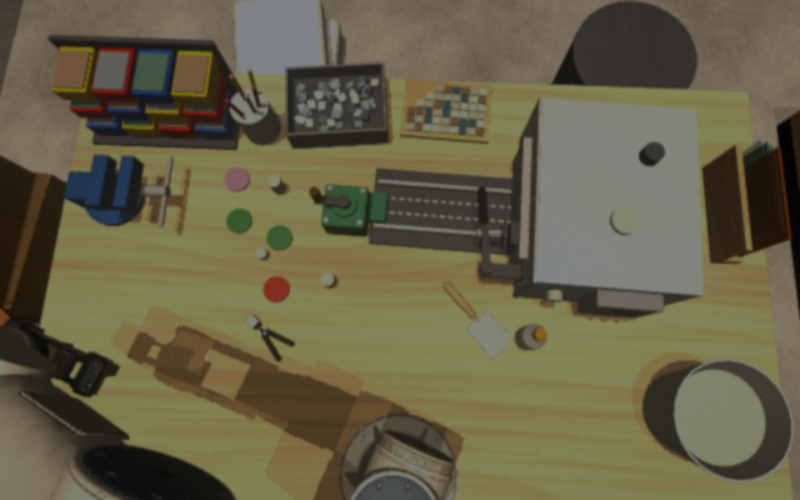

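View pics/side0.png

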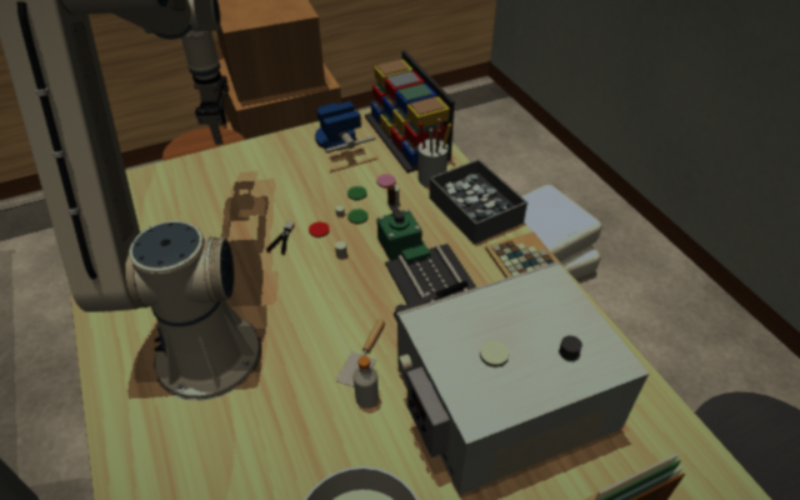

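Top view at 1.25×: there are two green blanks at (239,221) and (279,237). The pink disc (237,179) and red disc (276,289) are the look-alikes. The knob is at (316,194), the clamp lever at (485,215) across the door, and the kiln mouth faces left, so kiln +y is about world +y. The side view agrees. Next I'll fit the kiln pose and enlarge the blanks.

Run:
```python
from h import *
for n in ["top","side"]:
    p=get_image(n)
    r=regions_of("kiln",p)[0]; m=r["mask"]|True
    v,u=np.nonzero((p["z_map"]>0)); w=world(p,u*1.,v*1.)
    s=(abs(w[:,2]-224)<7)&(w[:,0]>300)&(w[:,1]<-150)&(w[:,0]<850)
    q=w[s]; rect=cv2.minAreaRect(q[:,:2].astype(np.float32)); print(n,"roof",rect,np.median(q[:,2]))
    # track bed
    s=(abs(w[:,2]-30)<6)&(w[:,0]>450)&(w[:,0]<750)&(w[:,1]<120)&(w[:,1]>-200)
    print("bed",cv2.minAreaRect(w[s][:,:2].astype(np.float32)),s.sum())
    s=(w[:,2]>165)&(w[:,2]<180)&(w[:,1]>80)&(w[:,1]<260)&(w[:,0]>450)&(w[:,0]<750); print("knob",w[s].mean(0) if s.any() else 0,s.sum())
    s=(w[:,2]>76)&(w[:,2]<92)&(w[:,1]>30)&(w[:,1]<260)&(w[:,0]>450)&(w[:,0]<750); print("gearbox",cv2.minAreaRect(w[s][:,:2].astype(np.float32)))
    s=(w[:,2]>115)&(w[:,2]<145)&(w[:,1]<-100)&(w[:,1]>-205)&(w[:,0]>360)&(w[:,0]<750); print("clamp",cv2.minAreaRect(w[s][:,:2].astype(np.float32)),np.median(w[s],0))
    if n=="top":
        save(p,"blanks",(170,120,110,140),4)
        for r in regions_of("blank1",p):
            b=r["box"]; print(b,round(r["score"],2),atz(p,b[0]+b[2]/2,b[1]+b[3]/2,8).round(),p["img"][r["mask"]].mean(0).round())
```

```text
top roof ((586.9408569335938, -418.0796203613281), (326.3940734863281, 394.55877685546875), 87.61161804199219) 225.347724142578
bed ((598.717041015625, -40.27488708496094), (139.4592742919922, 317.73260498046875), 0.4160521626472473) 822
knob [581.11341276 199.90703144 172.06199462] 55
gearbox ((579.4717407226562, 145.51397705078125), (100.09099578857422, 101.02372741699219), 87.44325256347656)
clamp ((524.2479248046875, -177.1527862548828), (195.28280639648438, 54.93250274658203), 1.1938961744308472) [ 517.93771533 -165.64412567  132.22407466]
[180.5, 134.3, 17.1, 21.2] 0.61 [654. 426.   8.] [124.  91.  93.]
[180.5, 166.9, 21.4, 18.4] 0.6 [555. 408.   8.] [63. 90. 49.]
[211.5, 178.9, 23.0, 18.9] 0.54 [521. 308.   8.] [63. 91. 50.]
[207.6, 217.4, 23.0, 22.9] 0.53 [399. 307.   8.] [126.  54.  36.]
side roof ((588.162353515625, -416.92559814453125), (329.9826965332031, 395.9493408203125), 87.60684967041016) 223.7897518760063
bed ((596.6014404296875, 5.322135925292969), (226.3149871826172, 136.99794006347656), 89.73278045654297) 420
knob [581.13229522 198.13156008 169.94637684] 23
gearbox ((642.2344970703125, 158.5293731689453), (245.35018920898438, 121.54022979736328), 12.26766586303711)
clamp ((525.1004028320312, -164.4857635498047), (196.03622436523438, 27.737218856811523), 1.3588536977767944) [ 529.61085241 -167.62488378  129.84070908]
```

View pics/blanks.png

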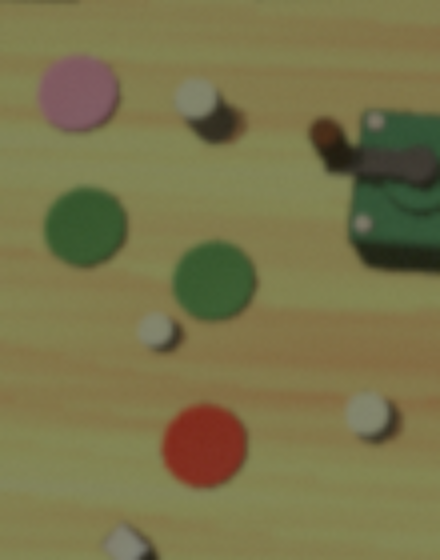

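Of the five discs in the crop, the green ones at (85,227) and (214,281) are blanks, at world (555,408) and (521,308). The pink one (78,93) and red one (204,446) are the wrong colour. Kiln yaw is about −2.4° and its origin about (592,−260). The crank axis from the gearbox is (579,145), which agrees. I'll start with the clamp.

```bash
cat > d.py <<'E'
# usage: d.py x y z az [x y z az ...]  targets -> tool-frame shifts (cm) and turn (rad); az=azimuth (deg) of tool y; k prefix = kiln coordinates
import sys, numpy as np
from station import robot
O=np.array([592.2,-260.2]); A=np.radians(-2.4); K=np.array([[np.cos(A),-np.sin(A)],[np.sin(A),np.cos(A)]])
s=robot.read_state(); R=s["tool_rot"]; p=s["eef_pos"]; az=np.degrees(np.arctan2(R[1,1],R[0,1]))
print("now",p.round(1),"kiln",(K.T@(p[:2]-O)).round(1),"az",az.round(2),"F",s["wrist_force"].round(1),"w",round(s["width"]*92,1),"gf",s["gripper_force"],"t",s["clock"])
a=sys.argv[1:]; kiln=a and a[0]=="k"; a=[float(v) for v in (a[1:] if kiln else a)]
for i in range(0,len(a),4):
    x=np.array(a[i:i+2]); x=O+K@x if kiln else x
    zz=a[i+3]+(-2.4 if kiln else 0)
    d=R.T@(np.r_[x,a[i+2]]-p)/10; t=-((zz-az+90)%180-90)
    print(d.round(2).tolist(),round(np.radians(t),3))
E
python3 d.py k -15 46 235 0
```

```text
now [216.5 586.3 233.6] kiln [-410.8  830. ] az 69.73 F [-0.2 -0.6 -0.1] w 92.2 gf 0.0 t 1.65
[-61.73, -62.47, -0.14] 1.259
```

```bash
python3 -m inch '[[[-61.7,-62.5,-0.2,1.26,0],[-61.7,-62.5,-0.2,1.26,0],[-61.7,-62.5,-0.2,1.26,0],[-61.7,-62.5,-0.2,1.26,0],[-61.7,-62.5,-0.2,1.26,0]]]' 20; python3 d.py k -15 46 235 0
```

```text
clock: 2.28
eef_pos: [346.0, 299.9, 234.6]
tool_rot: [[-0.27, 0.963, 0.001], [0.963, 0.27, 0.0], [0.0, 0.001, -1.0]]
wrist_force: [1.1, 0.3, -0.5]
width: 0.48
gripper_force: 0.0
now [346.  299.9 234.6] kiln [-269.4  549.3] az 15.69 F [ 1.1  0.3 -0.5] w 44.2 gf 0.0 t 2.275
[-55.75, 8.56, -0.05] 0.316
```

```bash
python3 -m inch '[[[-55.7,8.6,-0.1,0.32,0],[-55.7,8.6,-0.1,0.32,0],[-55.7,8.6,-0.1,0.32,0],[-55.7,8.6,-0.1,0.32,0],[-55.7,8.6,-0.1,0.32,0]]]'; python3 d.py k -15 46 235 0
```

```text
clock: 2.9
eef_pos: [477.2, 15.9, 235.3]
tool_rot: [[0.041, 0.999, 0.001], [0.999, -0.041, 0.0], [0.0, 0.001, -1.0]]
wrist_force: [0.6, 0.0, 0.2]
width: 0.007
gripper_force: 0.0
now [477.2  15.9 235.3] kiln [-126.4  271. ] az -2.33 F [0.6 0.  0.2] w 0.7 gf 0.0 t 2.9
[-22.51, 11.12, 0.03] 0.001
```

```bash
python3 -m inch '[[[0,0,0,0,0]]]'; python3 d.py k -15 46 235 0
```

```text
clock: 3.02
eef_pos: [477.9, 14.4, 235.0]
tool_rot: [[0.046, 0.999, 0.001], [0.999, -0.046, -0.001], [-0.001, 0.001, -1.0]]
wrist_force: [0.3, -0.1, -0.3]
width: 0.004
gripper_force: 0.0
now [477.9  14.4 235. ] kiln [-125.7  269.5] az -2.62 F [ 0.3 -0.1 -0.3] w 0.4 gf 0.0 t 3.025
[-22.31, 11.15, 0.03] -0.004
```

```bash
python3 -m inch '[[[-22.3,11.15,0,0,0],[-22.3,11.15,0,0,0],[-22.3,11.15,0,0,0],[-22.3,11.15,0,0,0],[-22.3,11.15,0,0,0]]]'
python3 - <<'E'
from h import *
p=get_image("wrist"); save(p,"w1",s=1.25); print(p["fx"],p["cx"],p["cy"],p["R"].round(2).tolist())
p=get_image("side"); v,u=np.nonzero(p["z_map"]>0); w=world(p,u*1.,v*1.)
for x in range(450,630,20):
    s=(abs(w[:,0]-x)<8)&(w[:,2]>122)&(w[:,2]<145)&(w[:,1]<-130)&(w[:,1]>-200)
    if s.any(): print(x,s.sum(),w[s][:,1].min(),w[s][:,1].max(),w[s][:,2].max())
E
python3 d.py
```

```text
clock: 3.65
eef_pos: [580.1, -211.8, 234.5]
tool_rot: [[0.043, 0.999, 0.0], [0.999, -0.043, -0.001], [-0.001, 0.001, -1.0]]
wrist_force: [0.1, 0.7, 0.3]
width: 0.004
gripper_force: 0.0
309.70691628693146 316.8382166739439 202.63071319408417 [[1.0, -0.04, 0.0], [-0.04, -0.96, 0.29], [-0.01, -0.29, -0.96]]
450 25 -178.04508405685195 -159.83452318903053 136.23965861935812
470 22 -178.1364690095855 -161.5272679782308 134.1637997014317
490 25 -177.27809775512804 -161.21648173389542 133.95335024311655
510 39 -177.3805933811761 -149.87298401470855 133.52482254179057
530 29 -177.51124254523705 -152.8170148619322 135.1808726092755
550 29 -174.64822280612754 -154.66439678343238 135.7752748860317
570 30 -175.11083824433595 -154.8119643824473 136.06492459325744
590 28 -173.79188187675993 -154.48205061499732 133.75335822056658
610 26 -171.2798906138676 -154.1136228528244 134.77710158762915
now [ 578.5 -208.6  234.3] kiln [-15.9  51. ] az -2.35 F [ 0.9 -0.3 -0.9] w 0.3 gf 0.0 t 3.75
```

View pics/w1.png

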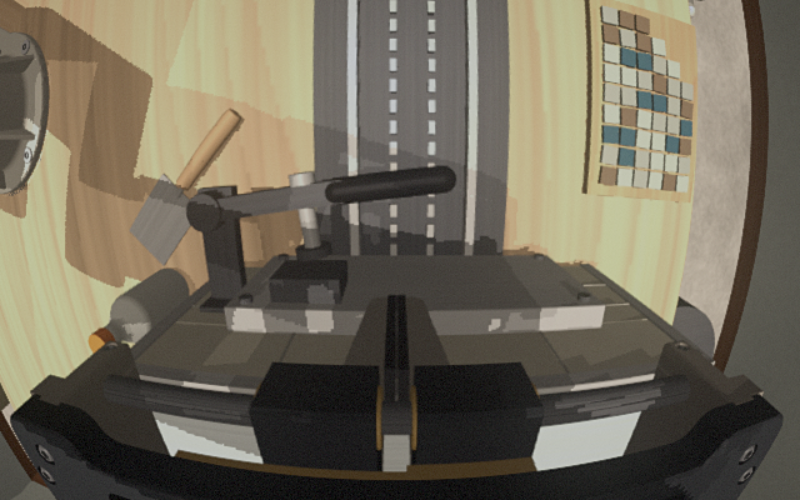

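The wrist view shows the closed fingers (395,430) over the gap. The grip (390,185) is slightly open, about 4°, and ahead of them with clear space below. I'll descend and then sweep it open.

```bash
python3 -m inch '[[[0,0,5,0,0],[0,0,10.4,0,0],[0,0,10.4,0,0],[0,0,10.4,0,0]]]'; python3 d.py k -14.8 106.4 130 0 -29.4 150 130 0 -59 188 130 0 -90 209.6 130 0 -125 222 130 0
```

```text
clock: 4.25
eef_pos: [579.7, -208.6, 132.7]
tool_rot: [[0.039, 0.999, 0.001], [0.999, -0.039, -0.0], [-0.0, 0.001, -1.0]]
wrist_force: [-0.0, -0.2, 1.8]
width: 0.004
gripper_force: 0.0
now [ 579.7 -208.6  132.7] kiln [-14.7  51.1] az -2.25 F [-0.  -0.2  1.8] w 0.3 gf 0.0 t 4.25
[5.53, -0.0, 0.27] 0.003
[9.9, -1.45, 0.27] 0.003
[13.7, -4.4, 0.26] 0.003
[15.87, -7.49, 0.26] 0.003
[17.12, -10.99, 0.25] 0.003
```

```bash
python3 -m inch '[[[5.5,0,0.2,0,0],[8,-0.6,0.2,0,0],[10,-1.5,0.2,0,0],[12,-2.8,0.2,0,0],[13.7,-4.4,0.2,0,0]]]'; python3 d.py k -59 188 130 0 -75 200.5 130 0 -90 209.6 130 0 -108 217 130 0 -125 222 130 0
```

```text
clock: 4.88
eef_pos: [540.5, -70.0, 129.9]
tool_rot: [[0.041, 0.999, 0.002], [0.999, -0.041, -0.0], [-0.0, 0.002, -1.0]]
wrist_force: [1.8, -3.0, 0.6]
width: 0.007
gripper_force: 1.3
now [540.5 -70.  129.9] kiln [-59.6 187.8] az -2.32 F [ 1.8 -3.   0.6] w 0.6 gf 1.3476327806711197 t 4.875
[0.02, 0.06, -0.01] 0.001
[1.27, -1.53, -0.01] 0.001
[2.18, -3.03, -0.02] 0.001
[2.92, -4.83, -0.02] 0.001
[3.42, -6.53, -0.02] 0.001
```

```bash
python3 -m inch '[[[1.3,-1.5,0,0,0],[2.2,-3,0,0,0],[2.9,-4.8,0,0,0],[3.4,-6.4,0,0,0],[3.4,-6.4,0,0,0]]]'; python3 d.py k -130 222 130 0
```

```text
clock: 5.5
eef_pos: [476.3, -33.7, 128.8]
tool_rot: [[0.041, 0.999, -0.001], [0.999, -0.041, 0.001], [0.0, -0.001, -1.0]]
wrist_force: [0.6, -0.0, -0.1]
width: 0.006
gripper_force: 0.0
now [476.3 -33.7 128.8] kiln [-125.3  221.5] az -2.32 F [ 0.6 -0.  -0.1] w 0.6 gf 0.0 t 5.5
[0.06, -0.47, -0.12] 0.001
```

```bash
python3 -m inch '[[[0,-0.3,0,0,0],[0,-0.6,0,0,0],[0,-0.6,0,0,0]]]'
```

```text
clock: 5.88
eef_pos: [472.1, -34.0, 128.9]
tool_rot: [[0.041, 0.999, 0.0], [0.999, -0.041, 0.0], [0.0, 0.0, -1.0]]
wrist_force: [0.9, 0.6, 1.2]
width: 0.007
gripper_force: 0.5
```

```bash
python3 -m inch '[[[0,-0.3,0,0,0],[0,-0.6,0,0,0],[0,-0.6,0,0,0]]]'
python3 - <<'E'
from h import *
p=get_image("top"); v,u=np.nonzero(p["z_map"]>0); w=world(p,u*1.,v*1.)
import d
for y in range(-180,40,20):
    s=(abs(w[:,1]-y)<8)&(w[:,2]>118)&(w[:,2]<145)&(w[:,0]>400)&(w[:,0]<500)
    if s.any(): print(y,s.sum(),w[s][:,0].min().round(),w[s][:,0].max().round(),w[s][:,2].max())
save(p,"t1",(300,120,160,130),4)
E
```

```text
clock: 6.25
eef_pos: [470.5, -34.0, 129.7]
tool_rot: [[0.041, 0.999, 0.01], [0.999, -0.041, -0.0], [-0.0, 0.01, -1.0]]
wrist_force: [15.3, 0.8, -11.0]
width: 0.006
gripper_force: 7.2
now [470.5 -34.  129.7] kiln [-131.   220.9] az -2.33 F [ 15.5   0.9 -10.2] w 0.2 gf 7.139212489128113 t 6.3
-180 49 428.0 456.0 138.97730124562312
-160 52 429.0 453.0 139.4587422426225
-140 12 435.0 449.0 134.44539202684797
-100 3 486.0 487.0 139.64004348156197
```

View pics/t1.png

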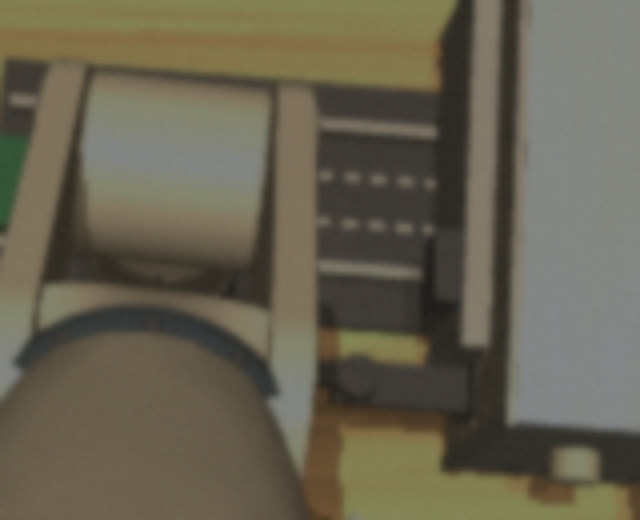

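The lever is hard against its open stop with 15 N of push. In the crop the pivot is at (350,375) and the lever runs under the arm, clear of the door. Backing off and going to the knob.

```bash
python3 -m inch '[[[0,2.5,0,0,0],[0,3.5,-5,0,0],[4,5,-10.5,0,5],[10,7,-10.5,0,5],[16,9,-10.5,0,5]]]'; python3 d.py k -30 460 240 0
```

```text
clock: 6.92
eef_pos: [560.9, 118.1, 235.0]
tool_rot: [[0.042, 0.999, 0.002], [0.999, -0.042, -0.0], [0.0, 0.002, -1.0]]
wrist_force: [1.0, 0.0, -0.2]
width: 0.313
gripper_force: 0.0
now [560.9 118.1 235. ] kiln [-47.1 376.7] az -2.38 F [ 1.   0.  -0.2] w 28.8 gf 0.0 t 6.925
[8.33, 1.72, -0.5] 0.0
```

```bash
python3 -m inch '[[[4,1.7,0,0,5],[8.3,1.7,0,0,5],[8.3,1.7,0,0,5],[8.3,1.7,0,0,5]]]'; python3 d.py k -30 460 150 0
python3 - <<'E'
from h import *
p=get_image("wrist"); save(p,"w2",s=1.25)
E
```

```text
clock: 7.42
eef_pos: [579.9, 198.4, 233.3]
tool_rot: [[0.04, 0.999, -0.001], [0.999, -0.04, -0.001], [-0.001, -0.001, -1.0]]
wrist_force: [0.3, -0.1, -0.6]
width: 0.543
gripper_force: 0.0
now [579.9 198.4 233.3] kiln [-31.5 457.6] az -2.29 F [ 0.3 -0.1 -0.6] w 49.9 gf 0.0 t 7.425
[0.25, 0.16, 8.33] 0.002
```

View pics/w2.png

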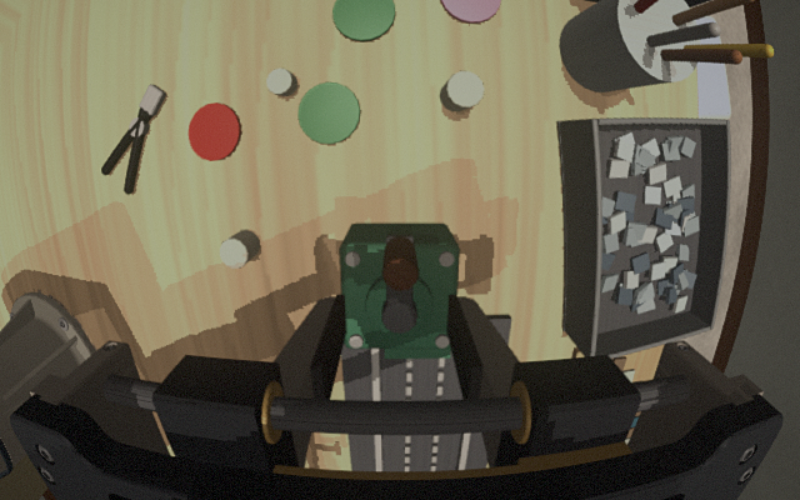

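The knob (400,260) is centred between the fingers and only two green blanks are visible. Descending to grip it.

```bash
python3 -m inch '[[[0.2,0.1,4.5,0,5],[0.2,0.1,8.3,0,5],[0.2,0.1,8.3,0,5],[0.2,0.1,8.3,0,1.5],[0.2,0.1,8.3,0,1.5]]]' 25;python3 -m inch '[[[0,0,0,0,1.5],[0,0,0,0,1.5],[0,0,0,0,1.5]]]'; python3 d.py k -30 460 150 0
```

```text
clock: 8.1
eef_pos: [582.7, 201.0, 152.8]
tool_rot: [[0.041, 0.999, 0.003], [0.999, -0.041, 0.001], [0.001, 0.003, -1.0]]
wrist_force: [-0.2, 0.0, 0.1]
width: 0.353
gripper_force: 0.0
clock: 8.48
eef_pos: [582.3, 201.2, 152.1]
tool_rot: [[0.04, 0.999, 0.002], [0.999, -0.04, 0.0], [0.0, 0.002, -1.0]]
wrist_force: [-0.4, -1.3, 7.4]
width: 0.231
gripper_force: 25.0
now [582.3 201.2 152.1] kiln [-29.2 460.6] az -2.31 F [-0.4 -1.3  7.4] w 21.2 gf 25.002442002296448 t 8.475
[-0.06, -0.08, 0.21] 0.002
```

```bash
python3 -m inch '[[[-0.74,-2.75,0,0,1.5],[-2.75,-4.76,0,0,1.5],[-5.5,-5.5,0,0,1.5],[-8.25,-4.76,0,0,1.5],[-10.26,-2.75,0,0,1.5]]]'; python3 d.py k -57.5 357.4 152 0
```

```text
clock: 9.1
eef_pos: [549.7, 99.7, 152.1]
tool_rot: [[0.041, 0.999, 0.0], [0.999, -0.041, 0.002], [0.002, 0.0, -1.0]]
wrist_force: [4.2, 14.7, -1.0]
width: 0.233
gripper_force: 25.0
now [549.7  99.7 152.1] kiln [-57.6 357.8] az -2.33 F [ 4.2 14.7 -1. ] w 21.4 gf 25.000406205654144 t 9.1
[-0.04, 0.01, 0.01] 0.001
```

```bash
python3 -m inch '[[[-0.74,2.75,0,0,1.5],[0,5.5,0,0,1.5],[2.01,7.51,0,0,1.5],[4.76,8.25,0,0,1.5],[7.51,7.51,0,0,1.5]]]'; python3 d.py k 17.6 432.5 152 0
```

```text
clock: 9.72
eef_pos: [629.3, 171.5, 151.9]
tool_rot: [[0.041, 0.999, 0.002], [0.999, -0.041, -0.001], [-0.001, 0.002, -1.0]]
wrist_force: [-9.3, -9.4, 13.6]
width: 0.234
gripper_force: 25.0
now [629.3 171.5 151.9] kiln [ 19.  432.9] az -2.34 F [-9.3 -9.4 13.6] w 21.5 gf 25.019869208335876 t 9.725
[-0.04, -0.14, -0.01] 0.001
```

```bash
python3 -m inch '[[[2.01,-2.01,0,0,1.5],[2.75,-4.76,0,0,1.5],[2.01,-7.51,0,0,1.5],[0,-9.53,0,0,1.5],[-2.75,-10.26,0,0,1.5]]]'; python3 d.py k -85 405 152 0
```

```text
clock: 10.35
eef_pos: [524.8, 149.4, 152.2]
tool_rot: [[0.039, 0.999, 0.003], [0.999, -0.039, 0.002], [0.002, 0.003, -1.0]]
wrist_force: [13.9, 3.1, -5.4]
width: 0.234
gripper_force: 25.0
now [524.8 149.4 152.2] kiln [-84.5 406.5] az -2.25 F [13.9  3.1 -5.4] w 21.5 gf 25.00054121017456 t 10.35
[-0.15, -0.05, 0.02] 0.003
```

```bash
python3 -m inch '[[[-2.75,0.74,0,0,1.5],[-4.76,2.75,0,0,1.5],[-5.5,5.5,0,0,1.5],[-4.76,8.25,0,0,1.5],[-2.75,10.26,0,0,1.5]]]'; python3 d.py k 17.6 377.5 152 0
```

```text
clock: 10.98
eef_pos: [626.4, 115.9, 151.9]
tool_rot: [[0.042, 0.999, -0.0], [0.999, -0.042, -0.001], [-0.001, -0.0, -1.0]]
wrist_force: [-12.9, 3.8, 14.9]
width: 0.235
gripper_force: 25.0
now [626.4 115.9 151.9] kiln [ 18.5 377.2] az -2.39 F [-12.9   3.8  14.9] w 21.6 gf 25.020568370819092 t 10.975
[0.03, -0.09, -0.01] 0.0
```

```bash
python3 -m inch '[[[2.75,0.74,0,0,1.5],[5.5,0,0,0,1.5],[7.51,-2.01,0,0,1.5],[8.25,-4.76,0,0,1.5],[8.24,-5.1,0,0,1.5]]]'; python3 d.py k -30 460 152 0
```

```text
clock: 11.6
eef_pos: [581.6, 202.0, 152.4]
tool_rot: [[0.039, 0.999, 0.01], [0.999, -0.039, 0.001], [0.002, 0.01, -1.0]]
wrist_force: [18.7, -2.2, -9.4]
width: 0.235
gripper_force: 25.0
now [581.6 202.  152.4] kiln [-29.9 461.3] az -2.22 F [18.7 -2.2 -9.4] w 21.6 gf 24.995827674865723 t 11.6
[-0.13, -0.01, 0.04] 0.003
```

At the crank's end stop (19 N). Releasing, rising and looking at the car.

```bash
python3 -m inch '[[[0,0.3,0,0,5],[0,0.3,0,0,5],[0,0.3,0,0,5],[0,0.3,-5,0,5],[0,0.3,-9,0,8]]]'; python3 -m inch '[[[5,-3,0,0,8.5],[10,-6,0,0,8.5],[10,-6,0,0,8.5]]]'
python3 - <<'E'
from h import *
p=get_image("top"); save(p,"t2",(170,110,270,140),2.8)
for t in ["mould1_crown","blank1","car"]:
    for r in regions_of(t,p):
        b=r["box"]; Z=116 if t[0]=="m" else 8
        print(t,round(r["score"],2),b,atz(p,b[0]+b[2]/2,b[1]+b[3]/2,Z if t[0]=="b" else 90).round(1),p["img"][r["mask"]].mean(0).round())
E
python3 d.py
```

```text
clock: 12.22
eef_pos: [580.9, 200.9, 241.9]
tool_rot: [[0.041, 0.999, -0.001], [0.999, -0.041, -0.0], [-0.0, -0.001, -1.0]]
wrist_force: [0.6, -0.3, -0.5]
width: 0.63
gripper_force: 0.0
clock: 12.6
eef_pos: [523.3, 306.0, 240.8]
tool_rot: [[0.037, 0.999, -0.001], [0.999, -0.037, 0.001], [0.001, -0.001, -1.0]]
wrist_force: [0.3, -0.2, 0.1]
width: 0.925
gripper_force: 0.0
mould1_crown 0.8 [363.7, 162.3, 36.2, 32.7] [ 547.8 -155.7   90. ] [129.  72.  41.]
blank1 0.57 [213.8, 178.6, 18.0, 20.8] [519.1 308.4   8. ] [59. 88. 48.]
car 0.96 [293.4, 101.9, 107.5, 104.8] [615.3 -56.5  90. ] [120. 117.  96.]
now [525.6 302.4 240.7] kiln [-90.1 559.3] az -2.35 F [-0.5  0.4  0.8] w 85.3 gf 0.0 t 12.8
```

View pics/t2.png

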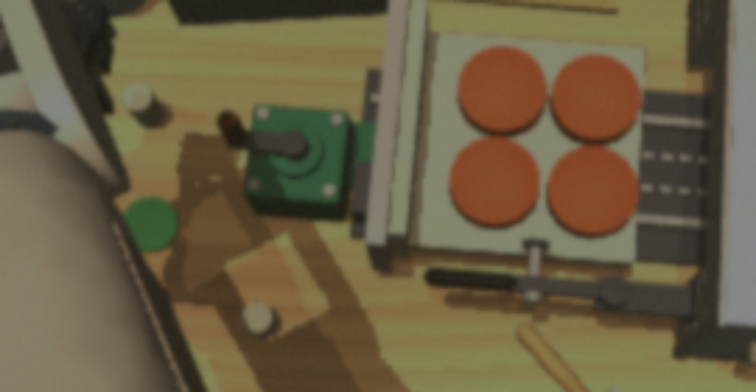

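The top crop shows the car fully out, with four orange moulds at (502,89), (596,98), (494,181) and (592,190) on the hearth. The lever (470,278) is parked open and a blank is at (150,223). Now I'll measure the blanks with the wrist camera.

```bash
cat >> h.py <<'E'
def wray(p,u,v,Z):
    x=(u-p["cx"])/p["fx"]; y=(v-p["cy"])/p["fy"]; th=np.hypot(x,y); s=np.where(th>1e-9,np.sin(th)/np.maximum(th,1e-9),1)
    d=np.stack([x*s,y*s,np.cos(th)],-1)@p["R"]; o=-p["R"].T@p["t"]
    return o+d*((Z-o[2])/d[...,2])[...,None]
def discs(p,lo,hi,Z,rad,amin=150):
    """coloured discs in wrist picture: circle fitted to the contour projected on plane Z"""
    m=cv2.inRange(cv2.cvtColor(p["img"],cv2.COLOR_RGB2HSV),lo,hi)
    m=cv2.morphologyEx(m,cv2.MORPH_OPEN,np.ones((3,3),np.uint8))
    for c in cv2.findContours(m,cv2.RETR_EXTERNAL,cv2.CHAIN_APPROX_NONE)[0]:
        if cv2.contourArea(c)<amin: continue
        c=c[:,0].astype(float); w=wray(p,c[:,0],c[:,1],Z)[:,:2]
        A=np.c_[2*w,np.ones(len(w))]; k=np.linalg.lstsq(A,(w**2).sum(1),rcond=None)[0]
        r=np.sqrt(k[2]+k[:2]@k[:2]); print("px",c.mean(0).round(),"centre",k[:2].round(1),"r",r.round(1),"want",rad,"res",np.std(np.hypot(*(w-k[:2]).T)-r).round(2))
E
python3 - <<'E'
from h import *
p=get_image("wrist"); save(p,"w3"); discs(p,(40,60,30),(85,255,255),8,31)
E
python3 d.py 521 308 120 40
```

```text
px [392. 295.] centre [626.3 111.9] r 30.4 want 31 res 12.54
px [344. 296.] centre [559.5 116.5] r 34.1 want 31 res 10.19
px [311. 170.] centre [518.3 310.3] r 29.7 want 31 res 0.39
px [338.  89.] centre [556.1 411.4] r 29.8 want 31 res 0.36
now [525.7 302.3 240.7] kiln [-90.  559.2] az -2.38 F [-0.3  0.2  0.6] w 85.3 gf 0.0 t 12.85
[0.56, -0.49, 12.07] -0.74
```

```bash
python3 -m inch '[[[0.8,-0.7,3,-0.18,8.5],[0.8,-0.7,6,-0.36,8.5],[0.8,-0.7,9,-0.54,8.5],[0.8,-0.7,12,-0.74,8.5],[0.8,-0.7,12,-0.74,8.5]]]';  python3 - <<'E'
from h import *
p=get_image("wrist"); save(p,"w4"); discs(p,(40,60,30),(85,255,255),8,31)
E
python3 d.py 518.5 310 21 40
```

```text
clock: 13.48
eef_pos: [517.7, 309.7, 118.7]
tool_rot: [[-0.642, 0.767, -0.004], [0.767, 0.642, -0.002], [0.001, -0.005, -1.0]]
wrist_force: [0.0, 1.3, 0.8]
width: 0.922
gripper_force: 0.0
px [316. 362.] centre [640.5 159.3] r 15.5 want 31 res 6.23
px [251. 368.] centre [588.4  91.1] r 42.4 want 31 res 11.04
px [319. 204.] centre [517.9 310.4] r 30.1 want 31 res 0.3
px [424. 147.] centre [555.8 411.2] r 30.2 want 31 res 0.33
now [518.6 310.5 120.3] kiln [-97.4 567.1] az 39.85 F [0.3 0.7 0.3] w 85.0 gf 0.0 t 13.525
[-0.03, -0.02, 9.93] -0.003
```

```bash
python3 -m inch '[[[0,0,5,0,8.5],[0,0,9.7,0,8.5],[0,0,9.8,0,8.5],[0,0,9.8,0,5.5],[0,0,9.8,0,5.5]]]' 20; python3 -m inch '[[[0,0,0,0,5.5],[0,0,0,0,5.5],[0,0,0,0,5.5]]]'; python3 d.py 518 310.4 22 40
```

```text
clock: 14.15
eef_pos: [519.6, 312.0, 24.7]
tool_rot: [[-0.643, 0.766, 0.002], [0.766, 0.643, 0.001], [-0.0, 0.002, -1.0]]
wrist_force: [0.4, -0.7, 0.2]
width: 0.731
gripper_force: 0.0
clock: 14.52
eef_pos: [519.3, 311.9, 24.3]
tool_rot: [[-0.644, 0.765, 0.002], [0.765, 0.644, 0.001], [-0.0, 0.002, -1.0]]
wrist_force: [-1.3, -1.7, 7.7]
width: 0.658
gripper_force: 20.0
now [519.3 311.9  24.3] kiln [-96.8 568.6] az 40.06 F [-1.3 -1.7  7.7] w 60.6 gf 20.004531741142273 t 14.525
[-0.03, -0.2, 0.23] 0.001
```

The grip is only on the top of the disc edge. I'll open, lower 2.5 mm and regrip.

```bash
python3 -m inch '[[[0,0,0,0,7],[0,0,0.25,0,7],[0,0,0.25,0,7],[0,0,0.25,0,5.5],[0,0,0.25,0,5.5]]]' 20; python3 -m inch '[[[0,0,0,0,5.5],[0,0,0,0,5.5],[0,0,0,0,5.5]]]'; python3 d.py
```

```text
clock: 15.15
eef_pos: [518.5, 311.5, 20.2]
tool_rot: [[-0.644, 0.765, -0.0], [0.765, 0.644, -0.0], [0.0, -0.0, -1.0]]
wrist_force: [0.7, -0.3, -0.5]
width: 0.666
gripper_force: 20.0
clock: 15.52
eef_pos: [518.6, 311.6, 20.3]
tool_rot: [[-0.644, 0.765, 0.0], [0.765, 0.644, -0.0], [-0.0, 0.0, -1.0]]
wrist_force: [-0.9, -0.9, -1.0]
width: 0.664
gripper_force: 20.0
now [518.6 311.6  20.3] kiln [-97.5 568.2] az 40.08 F [-0.9 -0.9 -1. ] w 61.1 gf 19.999795854091644 t 15.525
```

```bash
python3 -m inch '[[[0,0,-4,0,5.5],[0,0,-9,0,5.5],[0,0,-15,0,5.5],[0,0,-21,0,5.5],[0,0,-21,0,5.5]]]' ; python3 d.py 551.7 -56.3 240 40
```

```text
clock: 16.15
eef_pos: [521.0, 313.0, 235.7]
tool_rot: [[-0.644, 0.765, 0.008], [0.765, 0.644, 0.005], [-0.001, 0.009, -1.0]]
wrist_force: [-0.4, 0.3, -1.3]
width: 0.662
gripper_force: 20.0
now [521.  313.  235.7] kiln [-95.1 569.7] az 40.08 F [-0.4  0.3 -1.3] w 60.9 gf 19.999825358390808 t 16.15
[-30.23, -21.43, -0.58] 0.001
```

```bash
cat >> h.py <<'E'
from scipy.optimize import least_squares
def moulds(p,zmin=85,zmax=125,verb=True):
    """fit 100 mm sphere caps to orange patches in the top/side picture; prints crown"""
    hsv=cv2.cvtColor(p["img"],cv2.COLOR_RGB2HSV); m=cv2.inRange(hsv,(3,110,60),(16,255,255))
    v,u=np.nonzero((m>0)&(p["z_map"]>0)); w=world(p,u*1.,v*1.); k=(w[:,2]>zmin)&(w[:,2]<zmax); w=w[k]
    g=np.zeros((300,300),np.uint8); ij=np.round((w[:,:2]-[400,-250])/1.5).astype(int); ok=((ij>=0)&(ij<300)).all(1); w=w[ok]; ij=ij[ok]
    from scipy.cluster.vq import kmeans2
    c0=np.array([[551.7,-56.3],[649.6,-60.4],[547.6,-152.2],[645.6,-156.3]])
    c,l=kmeans2(w[:,:2],c0,minit="matrix"); out=[]
    for i in range(4):
        q=w[l==i]
        f=lambda s:np.linalg.norm(q-[s[0],s[1],s[2]-100],axis=1)-100
        s=least_squares(f,[*c[i],116],loss="soft_l1").x; out.append(s)
        if verb: print(i,"n",len(q),"crown",s.round(1),"rect",np.round(cv2.minEnclosingCircle(q[:,:2].astype(np.float32)),0) if 0 else "", "mid",((q.min(0)+q.max(0))/2).round(1)[:2],"ext",(q.max(0)-q.min(0)).round()[:2])
    return out
E
python3 - <<'E'
from h import *
moulds(get_image("top")); moulds(get_image("side"))
E
```

```text
0 n 828 crown [554.3 -55.9 115.9] rect  mid [517.1 -56. ] ext [159.  87.]
1 n 795 crown [651.6 -59.6 116. ] rect  mid [648.6 -59.9] ext [89. 86.]
2 n 837 crown [ 549.7 -153.6  116.1] rect  mid [ 547.5 -151.8] ext [88. 88.]
3 n 807 crown [ 647.8 -154.7  116. ] rect  mid [ 639.7 -154.1] ext [95. 90.]
0 n 511 crown [554.7 -54.9 114. ] rect  mid [553. -55.] ext [89. 94.]
1 n 479 crown [651.1 -59.9 114. ] rect  mid [647.1 -60.8] ext [96. 90.]
2 n 316 crown [ 548.8 -155.3  114.9] rect  mid [ 510.2 -138.5] ext [165.  72.]
3 n 320 crown [ 646.6 -154.7  114.1] rect  mid [ 643.9 -138.4] ext [87. 66.]
```

```bash
python3 d.py 595 -105 240 40; python3 -m inch '[[[-6,-3,-0.5,0,5.5],[-11.5,-6,-0.5,0,5.5],[-17,-9,-0.5,0,5.5],[-22.5,-12,-0.5,0,5.5],[-28,-16,-0.5,0,5.5]]]'; python3 d.py 595 -105 240 40
```

```text
now [518.5 311.5 230.6] kiln [-97.6 568.2] az 40.08 F [ 0.5 -0.6 -1.3] w 61.0 gf 19.999758303165436 t 16.25
[-36.8, -20.97, -0.96] 0.001
clock: 16.88
eef_pos: [574.8, 3.0, 233.0]
tool_rot: [[-0.644, 0.765, -0.003], [0.765, 0.644, -0.0], [0.002, -0.003, -1.0]]
wrist_force: [-0.1, -1.3, -0.5]
width: 0.665
gripper_force: 20.0
now [574.8   3.  233. ] kiln [-28.4 262.2] az 40.09 F [-0.1 -1.3 -0.5] w 61.2 gf 20.000700652599335 t 16.875
[-9.56, -5.41, -0.71] 0.002
```

```bash
python3 -m inch '[[[-5,-3,-0.5,0,5.5],[-9.5,-5.4,-0.5,0,5.5],[-9.5,-5.4,-0.5,0,5.5],[-9.5,-5.4,-0.5,0,5.5]]]'
python3 - <<'E'
from h import *
p=get_image("wrist"); save(p,"w5",s=1.25); discs(p,(3,110,60),(16,255,255),84,45); print(p["z_map"].max())
E
python3 d.py
```

```text
clock: 17.38
eef_pos: [594.3, -102.0, 238.5]
tool_rot: [[-0.643, 0.766, -0.003], [0.766, 0.643, 0.001], [0.003, -0.002, -1.0]]
wrist_force: [0.3, -0.0, -0.7]
width: 0.664
gripper_force: 20.0
px [250. 200.] centre [ 544.1 -156. ] r 46.3 want 45 res 4.23
px [ 32. 164.] centre [ 256.1 -326.2] r 13.9 want 45 res 2.57
px [388. 197.] centre [655.7 -57.8] r 47.5 want 45 res 2.25
px [317. 132.] centre [554.3 -55.1] r 47.3 want 45 res 0.33
1348.447
now [ 594.5 -101.4  238.9] kiln [ -4.3 158.7] az 40.1 F [ 0.5 -0.2 -0.1] w 61.4 gf 19.99993085861206 t 17.425
```

View pics/w5.png

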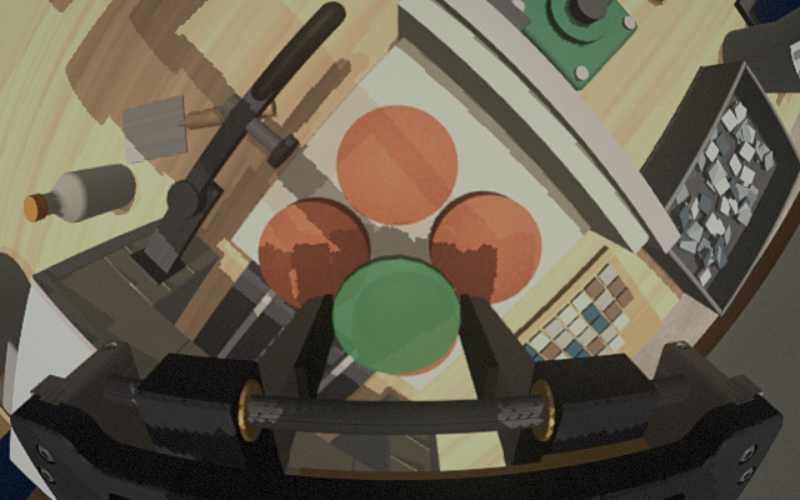

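The held blank (397,315) sits level between the fingers. Mould 0 is at (397,165). I'll refine with the rim at its true height of 105 mm.

```bash
python3 - <<'E'
from h import *
p=get_image("wrist"); discs(p,(3,110,60),(16,255,255),105,45); s=robot.read_state(); discs(p,(40,60,30),(85,255,255),s["eef_pos"][2]-14,31); print(s["eef_pos"])
E
python3 d.py
```

```text
px [250. 200.] centre [ 544.  -147.9] r 43.1 want 45 res 3.92
px [ 32. 165.] centre [ 275.9 -307.1] r 13.2 want 45 res 2.57
px [387. 198.] centre [647.9 -56.6] r 44.2 want 45 res 2.21
px [316. 132.] centre [553.4 -54.1] r 44.1 want 45 res 0.31
px [317. 252.] centre [ 594.4 -102.3] r 30.7 want 31 res 0.35
px [461.  29.] centre [569.5  56.7] r 22.7 want 31 res 6.48
[ 594.72268421 -101.12496097  239.25869596]
now [ 594.7 -101.1  239.3] kiln [ -4.1 159. ] az 40.14 F [-0.3 -0.3 -0.7] w 61.4 gf 19.99993532896042 t 17.475
```

```bash
python3 d.py 554.2 -54.3 145 40; python3 -m inch '[[[2,0,0,0,5.5],[6.3,0,0,0,5.5],[6.2,0,5,0,5.5],[6.2,0,9.4,0,5.5],[6.2,0,9.4,0,5.5]]]'; python3 d.py 554.2 -54.3 137 40
```

```text
now [ 594.7 -101.1  239.3] kiln [ -4.1 159. ] az 40.14 F [-0.3 -0.3 -0.7] w 61.4 gf 19.99993532896042 t 17.475
[6.18, -0.07, 9.44] 0.002
clock: 18.1
eef_pos: [552.3, -53.3, 144.0]
tool_rot: [[-0.645, 0.764, -0.006], [0.764, 0.645, 0.001], [0.005, -0.004, -1.0]]
wrist_force: [-0.1, 0.6, -0.6]
width: 0.666
gripper_force: 20.0
now [552.3 -53.3 144. ] kiln [-48.6 205.1] az 40.17 F [-0.1  0.6 -0.6] w 61.3 gf 19.999833405017853 t 18.1
[-0.21, 0.08, 0.7] 0.003
```

```bash
python3 -m inch '[[[-0.15,0.08,0.2,0,5.5],[-0.15,0.08,0.4,0,5.5],[-0.15,0.08,0.5,0,5.5],[-0.15,0.08,0.5,0,5.5]]]'; python3 d.py 554.2 -54.3 137 40
```

```text
clock: 18.6
eef_pos: [557.3, -55.8, 141.8]
tool_rot: [[-0.644, 0.765, 0.001], [0.765, 0.644, -0.0], [-0.001, 0.001, -1.0]]
wrist_force: [-0.2, 0.1, -0.8]
width: 0.666
gripper_force: 20.0
now [557.3 -55.8 141.8] kiln [-43.4 202.8] az 40.07 F [-0.2  0.1 -0.8] w 61.3 gf 19.999743103981018 t 18.6
[0.32, -0.14, 0.48] 0.001
```

```bash
python3 -m inch '[[[0.15,-0.1,0.2,0,5.5],[0.15,-0.1,0.3,0,5.5],[0.15,-0.1,0.3,0,5.5],[0.15,-0.1,0.3,0,5.5]]]'; python3 d.py; python3 -m inch '[[[0,0,0,0,5.5],[0,0,0,0,5.5]]]'; python3 d.py 554.2 -54.3 137 40
```

```text
clock: 19.1
eef_pos: [555.4, -55.2, 138.3]
tool_rot: [[-0.644, 0.765, -0.0], [0.765, 0.644, 0.0], [0.0, -0.0, -1.0]]
wrist_force: [-0.7, 0.5, -1.6]
width: 0.662
gripper_force: 20.0
now [555.4 -55.2 138.3] kiln [-45.4 203.3] az 40.08 F [-0.7  0.5 -1.6] w 60.9 gf 19.999918341636658 t 19.1
clock: 19.35
eef_pos: [555.4, -55.2, 138.3]
tool_rot: [[-0.644, 0.765, 0.0], [0.765, 0.644, -0.0], [-0.0, 0.0, -1.0]]
wrist_force: [-0.3, -0.2, -1.0]
width: 0.664
gripper_force: 20.0
now [555.4 -55.2 138.3] kiln [-45.4 203.3] az 40.08 F [-0.3 -0.2 -1. ] w 61.1 gf 19.99985843896866 t 19.35
[0.15, -0.03, 0.13] 0.001
```

Settled. Final small correction, then a touch-down check.

```bash
python3 -m inch '[[[0.12,0,0.1,0,5.5],[0.12,0,0.15,0,5.5],[0.12,0,0.15,0,5.5]]]'; python3 d.py; python3 -m inch '[[[0,0,0.05,0,5.5],[0,0,0.1,0,5.5],[0,0,0.1,0,5.5]]]'; python3 d.py 554.2 -54.3 137 40
```

```text
clock: 19.73
eef_pos: [554.5, -54.2, 136.7]
tool_rot: [[-0.644, 0.765, -0.0], [0.765, 0.644, -0.0], [0.0, -0.0, -1.0]]
wrist_force: [-0.4, 0.1, -1.0]
width: 0.663
gripper_force: 20.0
now [554.5 -54.2 136.7] kiln [-46.3 204.2] az 40.09 F [-0.4  0.1 -1. ] w 61.0 gf 19.99983251094818 t 19.725
clock: 20.1
eef_pos: [554.6, -54.3, 135.9]
tool_rot: [[-0.644, 0.765, 0.0], [0.765, 0.644, -0.0], [-0.0, 0.0, -1.0]]
wrist_force: [-0.4, -0.4, 0.3]
width: 0.663
gripper_force: 20.0
now [554.6 -54.3 135.9] kiln [-46.2 204.2] az 40.08 F [-0.4 -0.4  0.3] w 61.0 gf 20.00012755393982 t 20.1
[0.02, -0.03, -0.11] 0.001
```

```bash
python3 -m inch '[[[0,0,0,0,6.3],[0,0,0,0,6.6],[0,0,0,0,7.2],[0,0,0,0,8],[0,0,0,0,8]]]'; python3 -m inch '[[[0,0,-2,0,8],[0,0,-5,0,8],[0,0,-10,0,8],[-5,0,-10,0,8],[-6,0,-10,0,8]]]';  python3 - <<'E'
from h import *
p=get_image("wrist"); discs(p,(3,110,60),(16,255,255),105,45); discs(p,(40,60,30),(85,255,255),123.8,31); save(p,"w6",(120,50,400,260),1.5)
E
python3 d.py
```

```text
clock: 20.72
eef_pos: [554.6, -54.3, 135.8]
tool_rot: [[-0.644, 0.765, -0.0], [0.765, 0.644, -0.0], [-0.0, -0.0, -1.0]]
wrist_force: [0.4, -0.5, 0.8]
width: 0.87
gripper_force: 0.0
clock: 21.35
eef_pos: [594.7, -101.8, 236.6]
tool_rot: [[-0.643, 0.766, 0.002], [0.766, 0.643, -0.001], [-0.002, 0.001, -1.0]]
wrist_force: [-0.1, 0.2, 0.5]
width: 0.868
gripper_force: 0.0
px [250. 203.] centre [ 547.1 -147.9] r 44.5 want 45 res 2.88
px [ 30. 164.] centre [ 274.7 -307.3] r 13.3 want 45 res 2.73
px [355. 228.] centre [ 647.2 -105.2] r 65.2 want 45 res 27.17
px [316. 131.] centre [553.3 -54. ] r 44.1 want 45 res 0.31
px [317. 135.] centre [554.6 -55.2] r 29.7 want 31 res 0.27
px [459.  27.] centre [588.3 116.1] r 33.0 want 31 res 11.97
now [ 594.2 -101.7  235.7] kiln [ -4.6 158.4] az 40.0 F [ 0.2  0.4 -1.1] w 80.3 gf 0.0 t 21.4
```

View pics/w6.png

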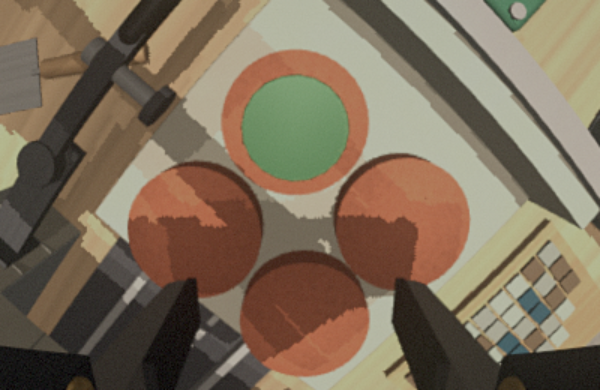

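The blank (295,128 in the crop) sits concentric on mould 0, off by 1.7 mm at most. On to the second blank.

```bash
python3 d.py 556 411.3 150 40 ; python3 -m inch '[[[6,4,0,0,8.5],[12,8,-0.5,0,8.5],[18,12,-0.5,0,8.5],[24,16.5,-0.5,0,8.5],[30,21,-0.5,0,8.5]]]'; python3 d.py 556 411.3 150 40
```

```text
now [ 594.2 -101.7  235.7] kiln [ -4.6 158.4] az 40.0 F [ 0.2  0.4 -1.1] w 80.3 gf 0.0 t 21.4
[41.76, 30.05, 8.55] 0.0
clock: 22.02
eef_pos: [562.3, 212.9, 240.1]
tool_rot: [[-0.644, 0.765, -0.002], [0.765, 0.644, -0.0], [0.001, -0.001, -1.0]]
wrist_force: [0.3, -0.5, 0.9]
width: 0.925
gripper_force: 0.0
now [562.3 212.9 240.1] kiln [-49.7 471.4] az 40.08 F [ 0.3 -0.5  0.9] w 85.1 gf 0.0 t 22.025
[15.58, 12.31, 9.01] 0.001
```

```bash
python3 -m inch '[[[4,4,0,0,8.5],[8,8,0,0,8.5],[11.8,9.1,4,0,8.5],[11.8,9.1,9,0,8.5],[11.8,9.1,9,0,8.5]]]'; python3 -m inch '[[[0,0,0,0,8.5],[0,0,0,0,8.5]]]';  python3 - <<'E'
from h import *
p=get_image("wrist"); discs(p,(40,60,30),(85,255,255),8,31)
E
python3 d.py 556 411.3 20.5 40
```

```text
clock: 22.65
eef_pos: [553.8, 358.5, 146.4]
tool_rot: [[-0.645, 0.764, -0.008], [0.764, 0.645, -0.005], [0.001, -0.009, -1.0]]
wrist_force: [-0.4, -0.7, 0.3]
width: 0.926
gripper_force: 0.0
clock: 22.9
eef_pos: [559.0, 359.9, 153.1]
tool_rot: [[-0.643, 0.766, 0.003], [0.766, 0.643, 0.002], [-0.0, 0.003, -1.0]]
wrist_force: [0.4, -0.2, -0.7]
width: 0.925
gripper_force: 0.0
px [240. 360.] centre [627.8 109. ] r 34.0 want 31 res 10.12
px [349. 153.] centre [555.9 411.5] r 29.9 want 31 res 0.29
now [558.9 359.8 153. ] kiln [-59.3 618.1] az 40.03 F [-0.8  0.4 -0. ] w 85.2 gf 0.0 t 22.95
[4.13, 3.05, 13.26] 0.001
```

```bash
python3 -m inch '[[[4.1,3.05,0,0,8.5],[4.1,3.05,5,0,8.5],[4.1,3.05,9,0,8.5],[4.1,3.05,11.5,0,8.5],[4.1,3.05,12,0,8.5]]]'; python3 -m inch '[[[0,0,0,0,8.5],[0,0,0,0,8.5]]]';python3 d.py 555.9 411.5 20.5 40
```

```text
clock: 23.58
eef_pos: [554.5, 410.1, 30.2]
tool_rot: [[-0.643, 0.766, -0.001], [0.766, 0.643, -0.001], [0.0, -0.001, -1.0]]
wrist_force: [-0.8, -0.1, -0.4]
width: 0.927
gripper_force: 0.0
clock: 23.82
eef_pos: [555.6, 411.2, 32.6]
tool_rot: [[-0.644, 0.765, 0.002], [0.765, 0.644, 0.002], [-0.0, 0.003, -1.0]]
wrist_force: [0.3, 0.4, -0.1]
width: 0.926
gripper_force: 0.0
now [555.6 411.2  32.6] kiln [-64.6 669.3] az 40.07 F [ 0.3  0.4 -0.1] w 85.2 gf 0.0 t 23.825
[0.0, 0.03, 1.21] 0.001
```

```bash
python3 -m inch '[[[0,0,0.8,0,8.5],[0,0,1.2,0,8.5],[0,0,1.2,0,8.5],[0,0,1.2,0,5.5],[0,0,1.2,0,5.5]]]' 20; python3 -m inch '[[[0,0,0,0,5.5],[0,0,0,0,5.5],[0,0,0,0,5.5]]]'; python3 d.py
```

```text
clock: 24.45
eef_pos: [554.8, 410.8, 19.4]
tool_rot: [[-0.644, 0.765, 0.0], [0.765, 0.644, 0.0], [-0.0, 0.0, -1.0]]
wrist_force: [-1.6, -1.0, 7.6]
width: 0.734
gripper_force: 3.7
clock: 24.82
eef_pos: [554.8, 410.8, 19.4]
tool_rot: [[-0.644, 0.765, 0.0], [0.765, 0.644, 0.0], [-0.0, 0.0, -1.0]]
wrist_force: [-0.8, -1.0, 7.2]
width: 0.664
gripper_force: 20.7
now [554.8 410.8  19.4] kiln [-65.4 668.9] az 40.08 F [-0.8 -1.   7.2] w 61.1 gf 20.705603398382664 t 24.825
```

```bash
python3 -m inch '[[[0,0,-4,0,5.5],[0,0,-9,0,5.5],[0,0,-15,0,5.5],[0,0,-21,0,5.5],[0,0,-22,0,5.5]]]'; python3 -m inch '[[[0,0,0,0,5.5]]]'; python3 d.py 691 -107 240 40;  python3 - <<'E'
from h import *
moulds(get_image("top"))
E
```

```text
clock: 25.45
eef_pos: [556.4, 412.0, 243.8]
tool_rot: [[-0.644, 0.765, 0.006], [0.765, 0.644, 0.005], [-0.0, 0.008, -1.0]]
wrist_force: [0.2, -0.4, -0.6]
width: 0.665
gripper_force: 20.0
clock: 25.58
eef_pos: [554.6, 410.6, 238.7]
tool_rot: [[-0.644, 0.765, 0.0], [0.765, 0.644, 0.0], [-0.0, 0.0, -1.0]]
wrist_force: [0.6, 0.5, -1.3]
width: 0.665
gripper_force: 20.0
now [554.6 410.6 238.7] kiln [-65.7 668.6] az 40.08 F [ 0.6  0.5 -1.3] w 61.2 gf 19.999856650829315 t 25.575
[-48.39, -22.89, -0.14] 0.001
0 n 411 crown [555.6 -55.2 116.1] rect  mid [550.6 -55.9] ext [84. 87.]
1 n 813 crown [652.1 -59.9 116.1] rect  mid [642.2 -59.9] ext [101.  86.]
2 n 835 crown [ 549.4 -153.3  116. ] rect  mid [ 547.1 -152. ] ext [89. 88.]
3 n 810 crown [ 647.3 -154.5  116. ] rect  mid [ 639.2 -154. ] ext [95. 89.]
```

```bash
python3 -m inch '[[[-5,-2,0,0,5.5],[-10,-4.5,0,0,5.5],[-15.5,-7.3,0,0,5.5],[-21,-10,0,0,5.5],[-26.5,-12.5,0,0,5.5]]]'; python3 -m inch '[[[-5.5,-2.5,0,0,5.5],[-11,-5,0,0,5.5],[-16.5,-7.8,0,0,5.5],[-21.9,-10.4,0,0,5.5],[-21.9,-10.4,0,0,5.5]]]';python3 -m inch '[[[0,0,0,0,5.5],[0,0,0,0,5.5]]]'; python3 d.py 691 -107 240 40
```

```text
clock: 26.25
eef_pos: [628.5, 125.3, 235.9]
tool_rot: [[-0.644, 0.765, -0.004], [0.765, 0.644, -0.001], [0.002, -0.004, -1.0]]
wrist_force: [0.9, 0.4, -0.6]
width: 0.667
gripper_force: 20.0
clock: 26.88
eef_pos: [690.3, -111.2, 235.3]
tool_rot: [[-0.64, 0.768, -0.004], [0.768, 0.64, -0.0], [0.002, -0.003, -1.0]]
wrist_force: [-0.3, 0.6, -1.1]
width: 0.664
gripper_force: 20.0
clock: 27.12
eef_pos: [690.4, -105.7, 237.6]
tool_rot: [[-0.645, 0.764, -0.002], [0.764, 0.645, 0.001], [0.002, -0.001, -1.0]]
wrist_force: [-0.2, -0.2, -0.9]
width: 0.663
gripper_force: 20.0
now [ 690.4 -105.7  237.6] kiln [ 91.7 158.5] az 40.15 F [-0.2 -0.2 -0.9] w 61.0 gf 20.000003278255463 t 27.125
[-0.14, -0.04, -0.24] 0.003
```

```bash
python3 - <<'E'
from h import *
p=get_image("wrist"); discs(p,(3,110,60),(16,255,255),105,45); s=robot.read_state(); discs(p,(40,60,30),(85,255,255),s["eef_pos"][2]-13,31); discs(p,(40,60,30),(85,255,255),123.8,31); print(s["eef_pos"])
E
python3 d.py 650.8 -58.6 145 40
```

```text
px [183. 141.] centre [ 550.  -148.9] r 46.2 want 45 res 1.6
px [286. 164.] centre [ 645.1 -103.3] r 63.9 want 45 res 26.63
px [242.  66.] centre [554.3 -53.9] r 44.8 want 45 res 0.65
px [317. 251.] centre [ 690.1 -106.1] r 30.7 want 31 res 0.37
px [236.  64.] centre [586.8 -50.8] r 18.5 want 31 res 0.19
px [317. 251.] centre [ 722.5 -144.7] r 49.7 want 31 res 0.59
px [236.  64.] centre [555.4 -55.3] r 29.9 want 31 res 0.3
[ 690.63291936 -105.5980685   238.08197316]
now [ 690.6 -105.6  238.1] kiln [ 91.9 158.6] az 40.17 F [ 0.3  0.3 -0.9] w 61.3 gf 19.999923706054688 t 27.175
[6.15, -0.01, 9.31] 0.003
```

```bash
python3 d.py 651.9 -58.7 142 40; python3 -m inch '[[[2,0,0,0,5.5],[6.1,0.1,0,0,5.5],[6.1,0.1,4,0,5.5],[6.1,0.1,8,0,5.5],[6.1,0.1,9.4,0,5.5]]]'; python3 -m inch '[[[0,0,0,0,5.5],[0,0,0,0,5.5],[0,0,0,0,5.5]]]'; python3 d.py 651.9 -58.7 136 40
```

```text
now [ 690.6 -105.6  238.1] kiln [ 91.9 158.6] az 40.17 F [ 0.3  0.3 -0.9] w 61.3 gf 19.999923706054688 t 27.175
[6.07, 0.07, 9.61] 0.003
clock: 27.8
eef_pos: [650.4, -58.2, 142.9]
tool_rot: [[-0.645, 0.764, -0.004], [0.764, 0.645, 0.0], [0.003, -0.002, -1.0]]
wrist_force: [0.1, 0.3, -0.4]
width: 0.667
gripper_force: 20.0
clock: 28.18
eef_pos: [653.4, -59.9, 146.3]
tool_rot: [[-0.644, 0.765, 0.002], [0.765, 0.644, -0.0], [-0.002, 0.002, -1.0]]
wrist_force: [-0.4, 0.2, -0.9]
width: 0.668
gripper_force: 20.0
now [653.4 -59.9 146.3] kiln [ 52.8 202.7] az 40.07 F [-0.4  0.2 -0.9] w 61.4 gf 19.999874532222748 t 28.175
[0.19, -0.04, 1.03] 0.001
```

```bash
python3 -m inch '[[[0.2,0,0.5,0,5.5],[0.2,0,0.9,0,5.5],[0.2,0,0.9,0,5.5],[0.2,0,0.9,0,5.5]]]'; python3 -m inch '[[[0,0,0,0,5.5],[0,0,0,0,5.5]]]'; python3 d.py 651.9 -58.7 135.5 40
```

```text
clock: 28.68
eef_pos: [651.2, -58.3, 135.6]
tool_rot: [[-0.644, 0.765, -0.0], [0.765, 0.644, -0.0], [0.0, -0.0, -1.0]]
wrist_force: [0.9, 0.3, 0.2]
width: 0.67
gripper_force: 20.0
clock: 28.92
eef_pos: [651.3, -58.3, 135.8]
tool_rot: [[-0.644, 0.765, 0.0], [0.765, 0.644, 0.0], [-0.0, 0.0, -1.0]]
wrist_force: [-0.7, 0.2, 0.2]
width: 0.663
gripper_force: 20.0
now [651.3 -58.3 135.8] kiln [ 50.6 204.2] az 40.08 F [-0.7  0.2  0.2] w 61.0 gf 19.999867379665375 t 28.925
[-0.07, 0.02, 0.03] 0.001
```

```bash
python3 -m inch '[[[0,0,0,0,6.3],[0,0,0,0,6.6],[0,0,0,0,7.2],[0,0,0,0,8],[0,0,0,0,8]]]'; python3 -m inch '[[[0,0,-2,0,8],[0,0,-5,0,8],[0,0,-10,0,8],[-5,0,-10,0,8],[-6,0,-10,0,8]]]'; python3 -m inch '[[[0,0,0,0,8],[0,0,0,0,8]]]';  python3 - <<'E'
from h import *
p=get_image("wrist"); discs(p,(40,60,30),(85,255,255),123.8,31); save(p,"w7",(120,10,400,300),1.5)
m=cv2.inRange(cv2.cvtColor(p["img"],cv2.COLOR_RGB2HSV),(3,110,60),(16,255,255)); m=cv2.morphologyEx(m,cv2.MORPH_OPEN,np.ones((3,3),np.uint8))
g=cv2.inRange(cv2.cvtColor(p["img"],cv2.COLOR_RGB2HSV),(40,60,30),(85,255,255))
moulds(p) if 0 else None
E
python3 d.py
```

```text
clock: 29.55
eef_pos: [651.2, -58.3, 135.7]
tool_rot: [[-0.644, 0.765, 0.0], [0.765, 0.644, 0.0], [-0.0, 0.0, -1.0]]
wrist_force: [0.7, -0.1, 0.5]
width: 0.87
gripper_force: 0.0
clock: 30.18
eef_pos: [691.6, -106.0, 238.0]
tool_rot: [[-0.643, 0.766, 0.003], [0.766, 0.643, -0.001], [-0.003, 0.002, -1.0]]
wrist_force: [-0.2, 0.4, -0.9]
width: 0.873
gripper_force: 0.0
clock: 30.42
eef_pos: [689.0, -103.4, 235.5]
tool_rot: [[-0.644, 0.765, -0.001], [0.765, 0.644, 0.001], [0.001, -0.001, -1.0]]
wrist_force: [-0.7, 0.3, 0.3]
width: 0.87
gripper_force: 0.0
px [317. 139.] centre [651.  -58.8] r 29.7 want 31 res 0.26
px [235.  67.] centre [555.4 -55.3] r 29.9 want 31 res 0.3
now [ 689.1 -103.3  235.5] kiln [ 90.2 160.8] az 40.11 F [ 0.  -0.1  0.4] w 80.0 gf 0.0 t 30.475
```

View pics/w7.png

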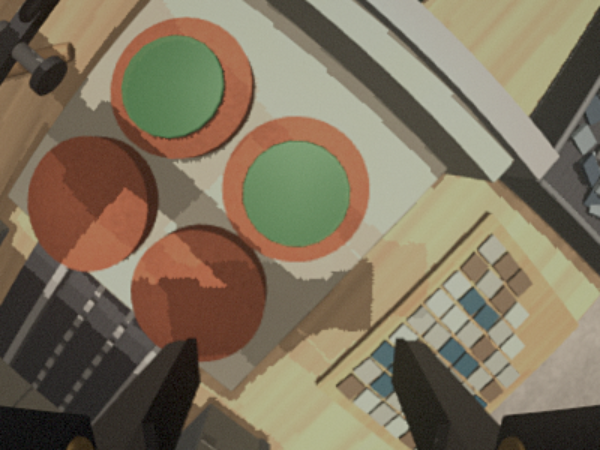

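Both blanks sit concentric on their moulds, at (172,87) and (296,193) in the crop. Back to the knob.

```bash
python3 d.py 581.5 200.7 240 -2.4; python3 -m inch '[[[6,2,-0.4,0.18,5],[12,4,-0.4,0.36,5],[18,6,-0.4,0.54,5],[24,8.5,-0.4,0.74,5],[30.2,11.3,-0.4,0.74,5]]]'; python3 -m inch '[[[0,0,0,0,5],[0,0,0,0,5]]]'; python3 d.py k -30 460 152 0
```

```text
now [ 689.1 -103.3  235.5] kiln [ 90.2 160.8] az 40.11 F [ 0.  -0.1  0.4] w 80.0 gf 0.0 t 30.475
[30.18, 11.36, -0.43] 0.742
clock: 31.1
eef_pos: [583.9, 189.2, 240.0]
tool_rot: [[0.043, 0.999, -0.0], [0.999, -0.043, 0.0], [0.0, -0.0, -1.0]]
wrist_force: [-0.0, -0.2, -0.1]
width: 0.546
gripper_force: 0.0
clock: 31.35
eef_pos: [585.1, 187.2, 239.7]
tool_rot: [[0.039, 0.999, -0.0], [0.999, -0.039, -0.0], [-0.001, -0.0, -1.0]]
wrist_force: [0.1, -0.1, -0.1]
width: 0.545
gripper_force: 0.0
now [585.1 187.2 239.7] kiln [-25.9 446.7] az -2.22 F [ 0.1 -0.1 -0.1] w 50.1 gf 0.0 t 31.35
[1.33, -0.41, 8.77] 0.003
```

```bash
python3 -m inch '[[[1.35,-0.4,0,0,5],[1.35,-0.4,0,0,5],[1.35,-0.4,4,0,5],[1.35,-0.4,8.7,0,5],[1.35,-0.4,8.7,0,5]]]'; python3 -m inch '[[[0,0,0,0,1.5],[0,0,0,0,1.5],[0,0,0,0,1.5],[0,0,0,0,1.5]]]' 25; python3 d.py k -30 460 152 0
```

```text
clock: 31.98
eef_pos: [579.8, 199.3, 149.7]
tool_rot: [[0.041, 0.999, -0.006], [0.999, -0.041, -0.002], [-0.003, -0.006, -1.0]]
wrist_force: [-0.3, 0.2, 1.5]
width: 0.542
gripper_force: 0.0
clock: 32.48
eef_pos: [582.8, 201.0, 154.2]
tool_rot: [[0.04, 0.999, 0.002], [0.999, -0.04, 0.001], [0.001, 0.002, -1.0]]
wrist_force: [-0.2, -0.8, 6.9]
width: 0.234
gripper_force: 25.0
now [582.8 201.  154.2] kiln [-28.7 460.4] az -2.32 F [-0.2 -0.8  6.9] w 21.5 gf 25.003445148468018 t 32.475
[-0.04, -0.13, 0.22] 0.001
```

```bash
python3 - <<'E'
from h import *
moulds(get_image("top"))
E
python3 -m inch '[[[-0.33,1.88,0,0,1.5],[-1.29,3.54,0,0,1.5],[-2.75,4.76,0,0,1.5],[-4.54,5.42,0,0,1.5],[-6.46,5.42,0,0,1.5]]]'; python3 d.py k 24.2 395.4 152 0
```

```text
0 n 387 crown [555.7 -56.1 116.2] rect  mid [517.7 -44.9] ext [136. 109.]
1 n 455 crown [650.6 -59.2 116.1] rect  mid [638.1 -60.9] ext [108.  88.]
2 n 834 crown [ 549.1 -153.6  116.1] rect  mid [ 547.5 -152.2] ext [88. 88.]
3 n 800 crown [ 646.8 -154.7  116.2] rect  mid [ 639.7 -154.2] ext [95. 89.]
clock: 33.15
eef_pos: [634.1, 134.6, 154.2]
tool_rot: [[0.041, 0.999, 0.001], [0.999, -0.041, 0.002], [0.002, 0.001, -1.0]]
wrist_force: [-7.7, 5.1, 10.2]
width: 0.235
gripper_force: 25.0
now [634.1 134.6 154.2] kiln [ 25.3 396.2] az -2.33 F [-7.7  5.1 10.2] w 21.6 gf 25.013033151626587 t 33.15
[-0.08, -0.11, 0.22] 0.001
```

```bash
python3 -m inch '[[[-1.8,-0.65,0,0,1.5],[-3.26,-1.88,0,0,1.5],[-4.21,-3.54,0,0,1.5],[-4.55,-5.42,0,0,1.5],[-4.21,-7.3,0,0,1.5]]]'; python3 -m inch '[[[0.95,-1.65,0,0,1.5],[2.42,-2.88,0,0,1.5],[4.21,-3.54,0,0,1.5],[6.12,-3.54,0,0,1.5],[7.92,-2.88,0,0,1.5]]]'; python3 d.py k -77.6 432.5 152 0
python3 - <<'E'
from h import *
p=get_image("top"); save(p,"t3",(280,90,200,150),3)
E
```

```text
clock: 33.78
eef_pos: [560.3, 94.5, 154.3]
tool_rot: [[0.041, 0.999, 0.005], [0.999, -0.041, -0.0], [0.0, 0.005, -1.0]]
wrist_force: [5.5, 3.6, 3.6]
width: 0.237
gripper_force: 25.0
clock: 34.4
eef_pos: [533.3, 175.5, 154.1]
tool_rot: [[0.04, 0.999, 0.001], [0.999, -0.04, -0.001], [-0.001, 0.001, -1.0]]
wrist_force: [3.7, -6.5, 7.0]
width: 0.234
gripper_force: 25.0
now [533.3 175.5 154.1] kiln [-77.1 432.8] az -2.29 F [ 3.7 -6.5  7. ] w 21.5 gf 25.00159978866577 t 34.4
[-0.03, -0.05, 0.21] 0.002
```

View pics/t3.png

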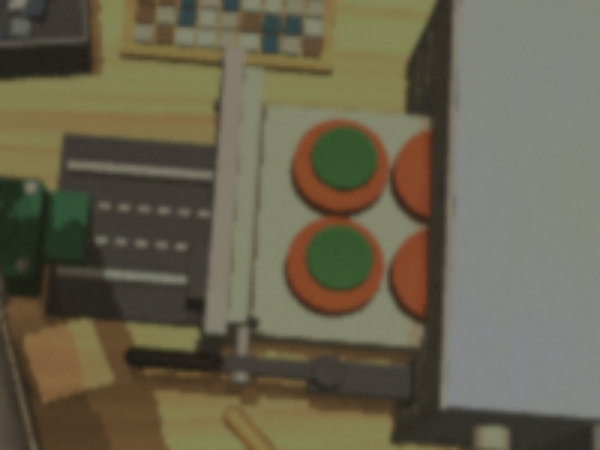

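Mid-way the car carries both blanks, at (344,157) and (338,258), still seated. Continuing in.

```bash
python3 -m inch '[[[1.46,1.23,0,0,1.5],[2.42,2.88,0,0,1.5],[2.75,4.76,0,0,1.5],[2.42,6.64,0,0,1.5],[1.46,8.3,0,0,1.5]]]'; python3 -m inch '[[[-1.46,1.23,0,0,1.5],[-3.26,1.88,0,0,1.5],[-5.17,1.88,0,0,1.5],[-6.96,1.23,0,0,1.5],[-8.43,0,0,0,1.5]]]'; python3 d.py k 5.4 362.9 152 0
```

```text
clock: 35.08
eef_pos: [617.2, 186.9, 154.1]
tool_rot: [[0.04, 0.999, 0.0], [0.999, -0.04, 0.001], [0.001, 0.0, -1.0]]
wrist_force: [-6.7, -3.0, 14.4]
width: 0.234
gripper_force: 25.0
clock: 35.7
eef_pos: [614.4, 102.7, 154.1]
tool_rot: [[0.041, 0.999, 0.003], [0.999, -0.041, 0.002], [0.002, 0.003, -1.0]]
wrist_force: [-2.4, 9.3, 10.1]
width: 0.237
gripper_force: 25.0
now [614.4 102.7 154.1] kiln [  7.  363.5] az -2.35 F [-2.4  9.3 10.1] w 21.8 gf 25.009373724460602 t 35.7
[-0.06, -0.16, 0.21] 0.001
```

```bash
python3 -m inch '[[[-0.95,-1.65,0,0,1.5],[-1.29,-3.54,0,0,1.5],[-0.95,-5.42,0,0,1.5],[0,-7.07,0,0,1.5],[1.46,-8.3,0,0,1.5]]]'; python3 -m inch '[[[1.79,-0.65,0,0,1.5],[3.71,-0.65,0,0,1.5],[5.5,0,0,0,1.5],[6.96,1.23,0,0,1.5],[7.92,2.88,0,0,1.5]]]'; python3 d.py k -48.8 456.7 152 0
```

```text
clock: 36.33
eef_pos: [531.6, 119.7, 154.2]
tool_rot: [[0.041, 0.999, 0.003], [0.999, -0.041, -0.001], [-0.001, 0.003, -1.0]]
wrist_force: [5.3, -1.4, 5.2]
width: 0.234
gripper_force: 25.0
clock: 36.95
eef_pos: [563.2, 198.7, 154.1]
tool_rot: [[0.04, 0.999, 0.0], [0.999, -0.04, -0.0], [-0.0, 0.0, -1.0]]
wrist_force: [-0.9, -8.1, 11.5]
width: 0.229
gripper_force: 25.0
now [563.2 198.7 154.1] kiln [-48.2 457.3] az -2.27 F [-0.9 -8.1 11.5] w 21.0 gf 25.002006590366364 t 36.95
[-0.06, -0.06, 0.21] 0.002
```

Last 20° to the home stop, gently.

```bash
python3 -m inch '[[[0.25,0.93,0,0,1.5],[0.3,1.4,0,0,1.5],[0.33,1.88,0,0,1.5],[0.32,2.2,0,0,1.5],[0.32,2.2,0,0,1.5]]]'; python3 d.py k -30 460 152 0
```

```text
clock: 37.58
eef_pos: [582.8, 201.0, 154.0]
tool_rot: [[0.041, 0.999, -0.005], [0.999, -0.041, 0.001], [0.0, -0.005, -1.0]]
wrist_force: [-12.8, 2.2, 18.9]
width: 0.235
gripper_force: 25.0
now [582.8 201.  154. ] kiln [-28.7 460.4] az -2.34 F [-12.8   2.2  18.9] w 21.6 gf 25.004256069660187 t 37.575
[-0.04, -0.13, 0.2] 0.001
```

```bash
python3 -m inch '[[[0,-0.3,0,0,5],[0,-0.3,0,0,5],[0,-0.3,0,0,5],[0,-0.3,-5,0,5],[0,-0.3,-9,0,5]]]'; python3 -m inch '[[[0,0,0,0,2],[-4,-4,0,0,0],[-9,-7,0,0,0],[-14,-10.5,0,0,0],[-19,-14,0,0,0]]]'
python3 - <<'E'
from h import *
p=get_image("top")
v,u=np.nonzero(p["z_map"]>0); w=world(p,u*1.,v*1.)
for y in range(-180,40,20):
    s=(abs(w[:,1]-y)<8)&(w[:,2]>118)&(w[:,2]<145)&(w[:,0]>400)&(w[:,0]<500)
    if s.any(): print(y,s.sum(),w[s][:,0].min().round(),w[s][:,0].max().round())
s=(w[:,2]>150)&(w[:,2]<164)&(w[:,1]<-200)&(w[:,1]>-270)&(w[:,0]>480)&(w[:,0]<700); print("door",w[s][:,1].max(),np.median(w[s][:,1]))
E
python3 d.py k -197 222 240 0
```

```text
clock: 38.2
eef_pos: [582.4, 200.4, 243.8]
tool_rot: [[0.041, 0.999, -0.0], [0.999, -0.041, -0.0], [-0.0, -0.0, -1.0]]
wrist_force: [-0.6, 0.0, -0.9]
width: 0.543
gripper_force: 0.0
clock: 38.83
eef_pos: [432.8, 15.1, 241.6]
tool_rot: [[0.04, 0.999, -0.001], [0.999, -0.04, -0.0], [-0.0, -0.001, -1.0]]
wrist_force: [0.3, -1.4, 0.7]
width: 0.022
gripper_force: 0.0
-180 48 428.0 456.0
-160 58 427.0 455.0
-140 39 435.0 452.0
-120 42 436.0 452.0
-100 106 429.0 487.0
-80 23 430.0 487.0
-40 29 438.0 456.0
-20 29 439.0 456.0
door -220.0607917190748 -248.24458833713408
now [427.8  11.3 240.8] kiln [-175.6  264.4] az -2.3 F [-4.  -0.5 -0.3] w 0.9 gf 0.0 t 38.875
[-4.23, -2.15, 0.11] 0.002
```

```bash
python3 -m inch '[[[-4.3,-2.2,0,0,0],[-4.3,-2.2,0,0,0],[-4.3,-2.2,4,0,0],[-4.3,-2.2,8,0,0],[-4.3,-2.2,11,0,0]]]'; python3 -m inch '[[[0,0,0,0,0],[0,0,0,0,0]]]'; python3 d.py k -197 222 130 0 -174 222 130 0 -140 213 130 0 -105 198 130 0
```

```text
clock: 39.5
eef_pos: [410.6, -25.0, 130.7]
tool_rot: [[0.04, 0.999, -0.001], [0.999, -0.04, 0.0], [0.0, -0.001, -1.0]]
wrist_force: [0.9, 0.3, 0.1]
width: 0.001
gripper_force: 0.0
clock: 39.75
eef_pos: [411.6, -25.4, 133.3]
tool_rot: [[0.04, 0.999, 0.0], [0.999, -0.04, 0.0], [0.0, 0.0, -1.0]]
wrist_force: [-0.1, 0.1, -0.7]
width: 0.005
gripper_force: 0.0
now [411.6 -25.4 133.3] kiln [-190.3  227.1] az -2.31 F [-0.1  0.1 -0.7] w 0.5 gf 0.0 t 39.75
[-0.5, -0.68, 0.33] 0.002
[-0.51, 1.62, 0.33] 0.002
[-1.41, 5.02, 0.33] 0.002
[-2.92, 8.52, 0.33] 0.002
```

```bash
python3 -m inch '[[[-0.3,2.5,0.3,0,0],[-0.3,5.5,0.3,0,0],[-0.9,7.9,0.3,0,0],[-1.9,10.2,0.3,0,0],[-4.2,13.4,0.3,0,0]]]'; python3 d.py k -56 185 130 0 -42 170 130 0 -32 153.4 130 0 -21 128.5 130 0 -15 107 130 0
```

```text
clock: 40.38
eef_pos: [543.1, -72.6, 130.9]
tool_rot: [[0.04, 0.999, -0.001], [0.999, -0.04, 0.001], [0.0, -0.001, -1.0]]
wrist_force: [-3.9, 1.2, -0.1]
width: 0.004
gripper_force: 1.5
now [543.1 -72.6 130.9] kiln [-56.9 185.3] az -2.27 F [-3.9  1.2 -0.1] w 0.4 gf 1.5451864153146744 t 40.375
[-0.03, 0.09, 0.09] 0.002
[-1.54, 1.49, 0.09] 0.002
[-3.2, 2.49, 0.09] 0.002
[-5.69, 3.58, 0.08] 0.002
[-7.84, 4.17, 0.08] 0.002
```

```bash
python3 -m inch '[[[-1.5,1.5,0,0,0],[-3.2,2.5,0,0,0],[-5.7,3.6,0,0,0],[-7.3,4.1,0,0,0],[-7.8,4.2,0,0,0]]]'; python3 -m inch '[[[0,0,0,0,0],[0,0,0,0,0]]]'; python3 d.py k -15 101.5 130 0
```

```text
clock: 41.0
eef_pos: [581.9, -153.6, 129.9]
tool_rot: [[0.042, 0.999, 0.0], [0.999, -0.042, 0.0], [0.0, 0.0, -1.0]]
wrist_force: [-0.1, 0.9, 0.8]
width: 0.006
gripper_force: 0.9
clock: 41.25
eef_pos: [581.9, -152.4, 129.9]
tool_rot: [[0.04, 0.999, 0.0], [0.999, -0.04, -0.0], [-0.0, 0.0, -1.0]]
wrist_force: [0.1, 0.5, 0.6]
width: 0.004
gripper_force: 0.0
now [ 581.9 -152.4  129.9] kiln [-14.8 107.3] az -2.3 F [0.1 0.5 0.6] w 0.4 gf 0.0 t 41.25
[-0.58, -0.02, -0.01] 0.002
```

Now pushing home until the stop resists.

```bash
python3 -m inch '[[[-0.3,0,0,0,0],[-0.6,0,0,0,0],[-0.6,0,0,0,0]]]'; python3 -m inch '[[[-0.2,0,0,0,0],[-0.4,0,0,0,0],[-0.4,0,0,0,0]]]'; python3 -m inch '[[[-0.2,0,0,0,0],[-0.4,0,0,0,0],[-0.4,0,0,0,0]]]'
```

```text
clock: 41.62
eef_pos: [581.9, -156.4, 129.8]
tool_rot: [[0.041, 0.999, 0.0], [0.999, -0.041, 0.004], [0.004, 0.0, -1.0]]
wrist_force: [0.9, 13.3, 2.1]
width: 0.005
gripper_force: 6.5
clock: 42.0
eef_pos: [581.9, -156.9, 129.8]
tool_rot: [[0.042, 0.999, -0.0], [0.999, -0.042, 0.009], [0.009, -0.0, -1.0]]
wrist_force: [2.8, 30.3, 4.9]
width: 0.004
gripper_force: 15.1
clock: 42.38
eef_pos: [581.9, -157.4, 129.9]
tool_rot: [[0.043, 0.999, -0.0], [0.999, -0.043, 0.015], [0.015, -0.001, -1.0]]
wrist_force: [4.8, 48.2, 8.1]
width: 0.007
gripper_force: 24.1
```

```bash
python3 -m inch '[[[1.5,0,0,0,0],[3,0,-3,0,0],[6,-2,-8,0,0],[12,-2,-12,0,0],[18,-2,-12,0,0]]]'; python3 -m inch '[[[6,0,0,0,0],[12,0,0,0,0],[18,-2,0,0,0],[18,-2,0,0,0]]]'
python3 - <<'E'
from h import *
p=get_image("side"); v,u=np.nonzero(p["z_map"]>0); w=world(p,u*1.,v*1.)
for x in range(450,630,20):
    s=(abs(w[:,0]-x)<8)&(w[:,2]>122)&(w[:,2]<145)&(w[:,1]<-130)&(w[:,1]>-200)
    if s.any(): print(x,s.sum(),w[s][:,1].min(),w[s][:,1].max(),w[s][:,2].max())
p=get_image("top"); im=p["img"]; a=im[85:265,170:450][:,:,::-1]; cv2.imwrite("pics/end.png",cv2.resize(a,None,fx=2.8,fy=2.8))
for r in regions_of("blank1",p): b=r["box"]; print(b,round(r["score"],2),atz(p,b[0]+b[2]/2,b[1]+b[3]/2,8).round(),im[r["mask"]].mean(0).round())
E
python3 d.py
```

```text
clock: 43.0
eef_pos: [569.9, 8.9, 252.6]
tool_rot: [[0.042, 0.999, 0.006], [0.999, -0.042, -0.001], [-0.0, 0.006, -1.0]]
wrist_force: [0.5, 0.1, -0.1]
width: 0.003
gripper_force: 0.0
clock: 43.5
eef_pos: [554.6, 192.4, 249.2]
tool_rot: [[0.036, 0.999, -0.0], [0.999, -0.036, 0.0], [0.0, -0.0, -1.0]]
wrist_force: [-0.3, -0.4, 0.5]
width: 0.002
gripper_force: 0.0
450 26 -179.76428824285964 -156.03608207072918 135.56642349435134
470 16 -178.0664421230547 -164.2155098169839 131.34284651908027
490 17 -176.89717027738686 -164.89665690442902 132.8996899261318
510 27 -182.55005788492082 -154.21288173066336 135.8761448363188
530 22 -181.10592740611668 -158.60684327786956 133.31939397176316
550 19 -183.08088063338352 -165.89274488826894 135.59887056735494
570 17 -182.97028706339808 -169.0532123805908 134.836539474005
590 19 -186.15730423007813 -171.26609858520848 135.54506329130948
610 17 -185.7936958947617 -169.96153690365824 135.88169797213118
now [555.9 188.2 249.3] kiln [-55.1 446.5] az -2.29 F [-0.1 -0.1 -0.2] w 0.6 gf 0.0 t 43.65
```

View pics/end.png

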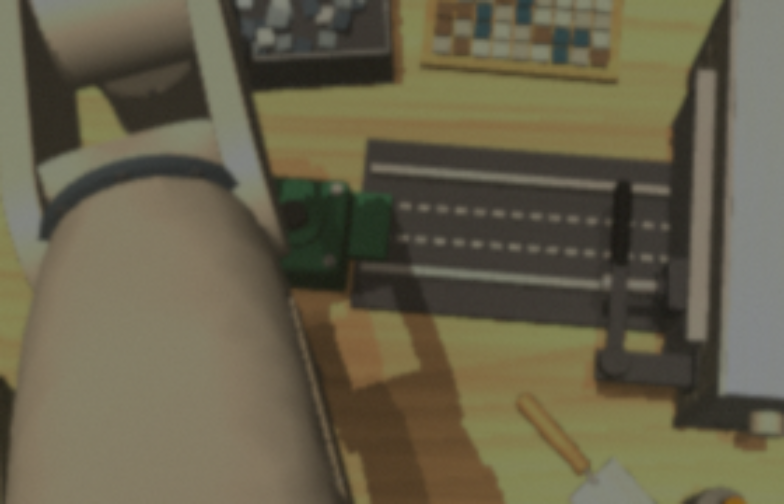

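The car is home, the lever (622,270) lies parallel across the door with the grip at y≈−178 as nominal, and the robot is clear. Handing in.

```bash
python3 -c "
from station import robot; print(robot.finish_job())"
```

```text
the job is handed in; nothing more can be done
None
```

Job handed in: I centred both green blanks on their own moulds, cranked the car home to its stop and swung the clamp across the door to its stop; I last saw the glass, still in place, about halfway in, because the closed kiln hides it.

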